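Clear up after a facial treatment

TASK

Clear up after the treatment: push every used cartridge (the square bars) in through the flap of the waste box so that it drops inside and the flap shuts behind it, and put every reusable treatment head (the squat round ones) on the floor of the ultrasonic bath, none on top of another. When everything is sorted, press the bath's start button fully down and let it go. Leave the other things on the table standing where they are.

Things in the scene. Friction and masses are not known exactly. Their poses are not given: they have to be found in the camera images.
- cart1: empty single-use cartridge, a white plastic square bar with a slightly slimmer grey cap at one end, 64 x 30 x 30 mm over all (cap 13 mm long, 26 mm square), about 90 g, lying on its side at the start. Origin at the middle of its length and section; its x axis runs along its length, cap at +x. May be absent (None).
- cart2: empty single-use cartridge, a white plastic square bar with a slightly slimmer grey cap at one end, 64 x 30 x 30 mm over all (cap 13 mm long, 26 mm square), about 90 g, lying on its side at the start. Origin at the middle of its length and section; its x axis runs along its length, cap at +x. May be absent (None).
- cart3: empty single-use cartridge, a white plastic square bar with a slightly slimmer grey cap at one end, 64 x 30 x 30 mm over all (cap 13 mm long, 26 mm square), about 90 g, lying on its side at the start. Origin at the middle of its length and section; its x axis runs along its length, cap at +x. May be absent (None).
- head1: reusable treatment head, a squat round button: white base 40 mm across and 18 mm high with a 32 mm steel face 8 mm high on it, 26 mm high in all, about 90 g. Origin at mid-height on its axis; z along the axis, steel face at +z. May be absent (None).
- head2: reusable treatment head, a squat round button: white base 40 mm across and 18 mm high with a 32 mm steel face 8 mm high on it, 26 mm high in all, about 90 g. Origin at mid-height on its axis; z along the axis, steel face at +z. May be absent (None).
- head3: reusable treatment head, a squat round button: white base 40 mm across and 18 mm high with a 32 mm steel face 8 mm high on it, 26 mm high in all, about 90 g. Origin at mid-height on its axis; z along the axis, steel face at +z. May be absent (None).
- bin: waste box, fixed, white, closed top of clear plastic in a grey frame, 140 mm wide (its y), 216 mm deep, 221 mm high; the only way in is the hatch in its front wall. Origin on the table under the hatch's middle, in the front wall's outer face; x points level from outside straight in through the hatch, z up. Inside: x 6 to 210 mm, y within 64 mm either side, floor 5 mm above the table, with a steep plate sloping inward below the hatch.
- sill (a point): middle of the outer edge of the level steel sill in front of the hatch, on its top, 150 mm above the table and 83 mm before the front wall; axes as the waste box. The sill is 130 mm wide, 8 mm thick, without side rails, and ends 3 mm inside the front wall, where there is a drop of 145 mm.
- hatch (a point): middle of the hatch's lower edge, at sill height in the front wall's face; axes as the waste box. The opening is 96 mm wide, 52 mm high; the box's top is 71 mm above the sill. A cartridge goes in end first, sliding on the sill; fingers pointing down can push only up to the wall, but once its middle is well past the sill's end it tips in and drops.
- flap (a joint): angle of the aluminium flap (90 x 47 mm) that closes the hatch, hinged along its top edge 51 mm above the sill: 0 hanging shut, grows to 1.5 rad as it swings inward; it cannot swing outward. A weak spring (0.1 N shut to about 0.5 N wide open, at its lower edge) shuts it again.
- bath: small ultrasonic cleaning bath, fixed, white, open at the top. Origin on the table under the middle of its basin; x and y level, z up. The basin inside is 100 mm (its x) by 200 mm (its y); its floor is 30 mm and its rim 75 mm above the table; walls 12 mm thick. On its -x side a control deck 45 mm wide and 50 mm high carries the start button.
- start (a joint): travel of the start button: 0 out, 0.006 m fully pressed (needs about 5 N, pressed straight down); springs back.
- start_top (a point): middle of the top of the start button, a round grey push button 26 mm across in a black housing; moves down when pressed.
- jar: bystander: glass jar with lid, 50 mm across, 45 mm high; origin under its centre.
- bowl: bystander: small white bowl, 64 mm across, 35 mm high; origin under its centre.
- case: bystander: closed grey box 50 x 35 x 40 mm high; origin under its centre.
- brush: bystander: brush about 160 mm long lying at the far side; origin under its middle.
- toner: bystander: amber bottle 48 mm across, 130 mm high, far side; origin under its centre.
- lotion: bystander: white bottle 56 mm across, 150 mm high, far side; origin under its centre.
- cup: bystander: white cup 70 mm across, 80 mm high, far side; origin under its centre.
Things that resemble listed ones, but are neither listed nor needed, are in the scene too. Leave any blue or yellow look-alike of the cart2 alone.

How it is judged:
On the way, in this order (a step that is already met when the one before it is completed fails the run):
1. all cartridges are in the waste box with the flap shut, and all heads are in the bath (x of cart1 in the frame of bin between 0.012 and 0.21 m and z of cart1 in the frame of bin between 0 and 0.135 m and y of cart1 in the frame of bin between -0.066 and 0.066 m and x of cart2 in the frame of bin between 0.012 and 0.21 m and z of cart2 in the frame of bin between 0 and 0.135 m and y of cart2 in the frame of bin between -0.066 and 0.066 m and x of cart3 in the frame of bin between 0.012 and 0.21 m and z of cart3 in the frame of bin between 0 and 0.135 m and y of cart3 in the frame of bin between -0.066 and 0.066 m and x of head1 in the frame of bath between -0.05 and 0.05 m and y of head1 in the frame of bath between -0.1 and 0.1 m and height (world z) of each of head1, head2, head3 below 0.056 m and x of head2 in the frame of bath between -0.05 and 0.05 m and y of head2 in the frame of bath between -0.1 and 0.1 m and x of head3 in the frame of bath between -0.05 and 0.05 m and y of head3 in the frame of bath between -0.1 and 0.1 m and value of joint flap below 0.12 rad), for 0.2 s.
2. the start button is pressed (value of joint start above 0.0045 m), for 0.05 s.
At the end, for the whole second after the job is handed in: All cartridges in the waste box (middle over 12 mm inside, below 135 mm), flap shut (< 0.12 rad); all heads on the basin floor (middle below 56 mm); all at rest; start button, pressed over 4.5 mm after that, out again (< 2 mm) (all of step 1 and value of joint start below 0.002 m and linear speed of each of cart1, cart2, cart3, head1, head2, head3 below 0.03 m/s); the robot touches nothing.
It fails at once if a bystander is shoved more than 5 cm (distance of any of jar, bowl, case, brush, toner, lotion, cup from where it was at the start of the episode above 0.05 m).
It fails at once if a standing bystander is knocked over (angle between any of jar, bowl, case, toner, lotion, cup's own z axis and vertical above 0.7 rad).
Of cart1, cart2, cart3 only 2 to 3 are there at a start; the rules pass over those that are not, and their reading is None.
Of head1, head2, head3 only 2 to 3 are there at a start; the rules pass over those that are not, and their reading is None.
At some moment in a run one of cart1, cart2, cart3, head1, head2, head3 may be knocked a few centimetres aside while the robot is not near it.
Once in a run the grip may slacken for a moment while it holds something.
It also fails if it takes over 210 s, if anything falls off the work surface, if the arm or the gripper's body presses on something with over 40 N, if the wrist force passes 120 N, or if a joint passes its speed limit or range.

ROBOT

A 7-joint arm with a two-finger parallel gripper is mounted at the origin on the work surface. World frame = base frame: x ahead of the robot, y to its left, z up, the work surface at z = 0. Lengths are in m, angles in rad, forces in N, time in s.
With the tool pointing down it reaches from about 0.4 to 0.875 m from the base axis. Payload 19.3 kg.
Tool frame: the origin (TCP) lies on the centre line of the jaws, within the pads' length; the fingertips stand 14 mm ahead of it and the grasp point (between the pads) lies 5 mm behind it; y points along the fingers, x is the direction in which the jaws open and shut, and the axes are right-handed (so a half turn about y gives the same grasp; the last joint's range is limited). The gripper opens to 85 mm and grips with 20 to 120 N. Pads are 22 mm wide; open, the fingers measure 114 mm over their backs; the gripper's body (76 mm by 85 mm) begins 54 mm behind the grasp point. The pads swing forward as they close: fully open they stand 13 mm farther back than shut.
Start: joints at [1.067, 0.521, -0.036, 1.599, 0.021, 1.021, -0.113], TCP at [0.263, -0.567, 0.245] pointing down, gripper open.
Joint ranges: [-2.91, 2.91], [-0.3, 2.13], [-1.5, 1.42], [0.17, 2.43], [-1.26, 4.41], [0.16, 1.93], [-2.52, 2.52]. Speed limits (rad/s): [1.89, 1.89, 2.39, 2.39, 3.01, 3.01, 3.01].

INTERFACE

Orientations are given as [roll, pitch, yaw] about the fixed x, y, z axes, in that order (R = Rz(yaw) Ry(pitch) Rx(roll)).
In Python, from workcell import monitor, grab_frame, workorder gives the robot as it stands.
- The arm moves only by the tool drive_tool, never from a script. Its argument "steps" is one flat list of numbers, 5 for each row, row after row: the finger opening in mm, from 0 to 85.4, then the shift along the world's x, y, z in mm, then the turn about the world's z in degrees. In form: [fingers, tx, ty, tz, twist, fingers, tx, ty, tz, twist, ...]. A call has exactly 5 rows; each row shifts and turns the commanded pose from where the row before left it; what a row does not reach is not made up. A row lasts 1/12 s, in which the tool goes at most 41.7 mm and 7.16 degrees, less where a joint would pass 70% of its speed; a pose out of reach is approached as far as the arm can. A call is refused whole if a number of a shift passes 41.7 or a number of a turn 7.16, either way. A call with a gripper value outside its range is refused whole. The fingers move at their own pace and stop on an object; "grip_force" is the grip in N (left out, the last holds). Time passes only in rows, so rows that do not move let the fingers close, or fill a call up. It gives the time, the measured TCP pose, the force and the opening at its end, in the units of the state.
- monitor.observe(): the state, without advancing time (a new reading comes with each control period).
- grab_frame(name): name is "scene" or "top"; returns a dict with "frame" (384x512x3 uint8, red, green, blue), "vertical_fov" (degrees; the focal length in pixels is half the picture's height over the tangent of half this angle, whatever the lens; pixels are square), "cx", "cy" (the principal point, pixels), "xyz" and "orientation" of the camera in the world. Camera axes: x right, y down, z forward; pixel columns grow to the right and rows downward; lengths in m; the calibration is good to about 2 mm. A picture is of the moment at which its call begins. There is no depth.
- workorder.job_done(): hands the job in, once; it reports no verdict.
The state is a dict: "clock": time; "qpos": joint angles; "qd": joint speeds; "joint_efforts": joint torques, N m; "position": TCP position; "tool_rot": TCP orientation; "force": force on the tool from outside, world axes, zero at the start; "moment": the same for the moment, N m; "grip_width": finger opening in m.
Only numpy, scipy, OpenCV 4.12 (cv2) and the standard library are available. Lean on these libraries where they do the work, as an engineer would, in place of code of your own. Each camera call takes 0.05 s, during which the arm holds its last target. There are 200 camera calls.

## Working session

There is one attempt and no reset: what is moved stays moved. The work goes in short steps, Python scripts to look and compute and a tool call to move; the robot and the scene stay as the last step left them, time stands still between calls to the robot, and variables do not carry over. Pictures are saved under pics/ and viewed, about 12 in all and at most 16, crops included, and the job is handed in when it is done.

Besides the shell and the picture viewer there is one more tool, called in YAML: its name, and indented under it one key for each argument. drive_tool: Moves the arm, as the interface text tells. Its arguments: {"type":"object","properties":{"steps":{"type":"array"},"grip_force":{"type":"number"}},"required":["steps"]}

```bash
ls; mkdir -p pics
cat > h.py <<'E'
import numpy as np, cv2, json
from scipy.spatial.transform import Rotation as R
from workcell import monitor, grab_frame, workorder
def grab(n,save=None):
    f=grab_frame(n)
    if save: cv2.imwrite('pics/%s.png'%save, f['frame'][:,:,::-1])
    return f
def cam(f):
    o=np.array(f['orientation']); 
    Rm=o if o.shape==(3,3) else R.from_euler('xyz',o).as_matrix() if o.size==3 else None
    h=f['frame'].shape[0]; F=h/2/np.tan(np.radians(f['vertical_fov'])/2)
    return np.array(f['xyz']),Rm,F,f['cx'],f['cy']
def cast(f,u,v,z):
    p,Rm,F,cx,cy=cam(f); d=Rm@np.array([(u-cx)/F,(v-cy)/F,1]); return p+d*(z-p[2])/d[2]
def proj(f,P):
    p,Rm,F,cx,cy=cam(f); c=Rm.T@(np.array(P)-p); return cx+F*c[0]/c[2],cy+F*c[1]/c[2]
E
python3 - <<'E'
from h import *
print(monitor.observe())
for n in('scene','top'):
    f=grab(n,n+'0'); print({k:v for k,v in f.items() if k!='frame'})
    cv2.imwrite('pics/%s0b.png'%n, cv2.resize(f['frame'][:,:,::-1],(800,600),interpolation=cv2.INTER_CUBIC))
E
```

```text
pics
{'clock': 0.0, 'qpos': array([ 1.06679788,  0.52201152, -0.03633409,  1.59997516,  0.02119648,
        1.02110919, -0.11279635]), 'qd': array([-0.00181538,  0.00283007,  0.00054951, -0.00028127, -0.00127565,
       -0.00103267,  0.00053726]), 'joint_efforts': array([-5.57930198e-04, -9.27104115e+01,  1.97979636e+00, -3.69932163e+01,
        1.78742077e-02,  8.14939354e-03, -8.08530262e-05]), 'position': array([ 0.2625425 , -0.566841  ,  0.24473897]), 'tool_rot': array([-1.57086955e+00,  1.11596597e-03, -1.13700088e+00]), 'force': array([-0.51330142, -0.45438115,  0.60020102]), 'moment': array([ 0.00056996, -0.04643458,  0.02566688]), 'grip_width': 0.08496300989372563}
{'vertical_fov': 44.255834083998764, 'cx': 259.8985716056494, 'cy': 192.1065071357269, 'xyz': array([1.33975162, 0.41164378, 1.20977995]), 'orientation': array([-2.46869064, -0.01633331,  2.09066138])}
{'vertical_fov': 51.27548757686391, 'cx': 261.2690299075503, 'cy': 191.90529021058663, 'xyz': array([ 3.87485645e-01, -9.69089195e-05,  1.04525818e+00]), 'orientation': array([-2.90785442e+00, -9.69486585e-04, -1.61419441e+00])}
```

View pics/top0b.png

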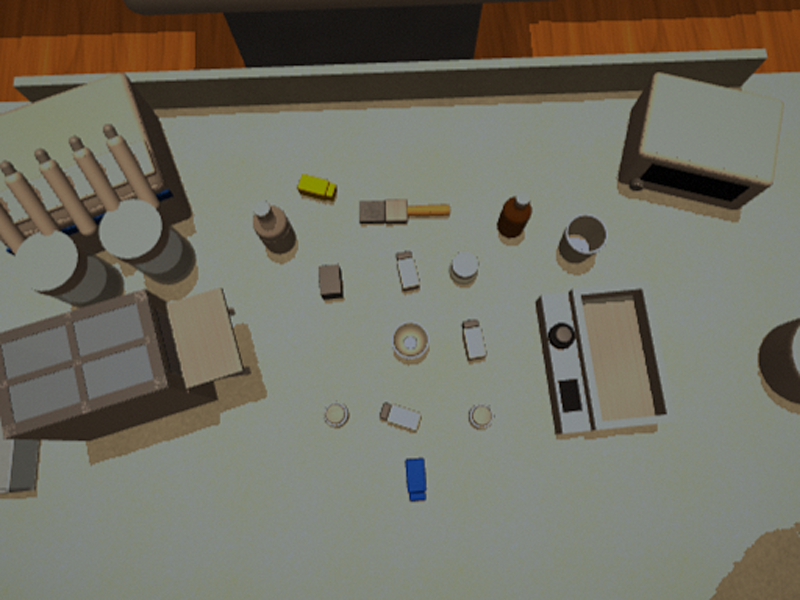

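View pics/scene0b.png

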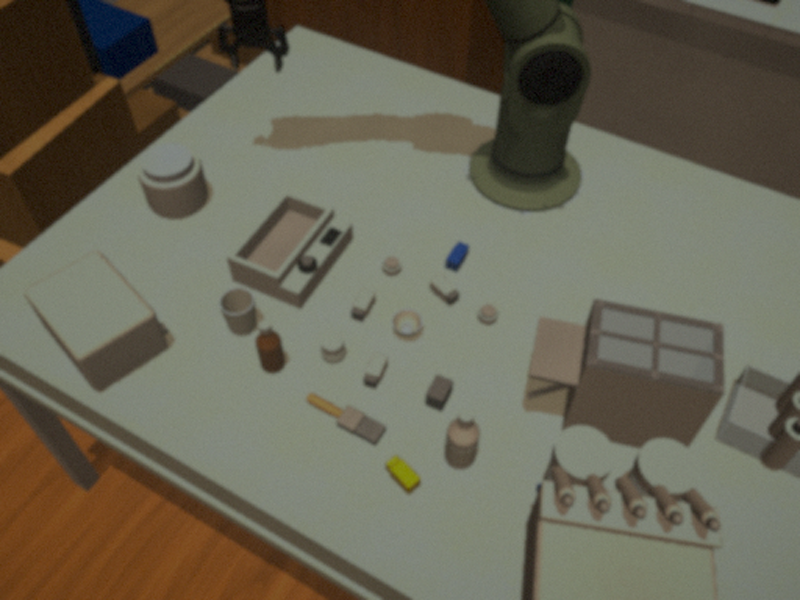

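Top view (800x600): cartridges at (407,271), (474,340) and (400,416); heads at (336,414) and (481,415); jar at (465,266), bowl at (410,343) and case at (330,281). The sill is left at (205,338), the bath right at (600,360) and the button at (561,336). Next I measure them.

Run:
```python
from h import *
f=grab('top'); im=f['frame'].astype(int)
c=cv2.GaussianBlur(f['frame'],(3,3),0).astype(int)
d=c[:,:,1]-c[:,:,0]
print('table d',np.median(d), c[300,300])
m=((d<np.median(d)-6)&(c.sum(2)>120)).astype(np.uint8)
n,l,s,ce=cv2.connectedComponentsWithStats(m)
for i in range(1,n):
    if 25<s[i,4]<6000:
        x,y,w,h,a=s[i]
        cnt,_=cv2.findContours((l==i).astype(np.uint8),0,2); r=cv2.minAreaRect(max(cnt,key=len))
        print(np.round(ce[i],1),s[i],np.round(cast(f,*ce[i],0.025)[:2],3),[np.round(np.array(q),1) for q in r[:2]],round(r[2]),c[int(ce[i][1]),int(ce[i][0])])
cv2.imwrite('pics/mask.png',cv2.resize(m*255,(800,600)))
crop=f['frame'][150:330,190:330,::-1]
cv2.imwrite('pics/crop.png',cv2.resize(crop,None,fx=3.3,fy=3.3,interpolation=cv2.INTER_CUBIC))
b=f['frame'][175:290,0:170,::-1]; b2=f['frame'][175:290,335:435,::-1]
cv2.imwrite('pics/bins.png',cv2.resize(np.hstack([b,b2]),None,fx=2.9,fy=2.9,interpolation=cv2.INTER_CUBIC))
```

```text
table d 5.0 [133 139 127]
[121.9   1. ] [ 80   0 104   4 272] [1.228 0.375] [array([131.5,   1.5]), array([  3., 103.])] 90 [55 45 35]
[204.7 124.4] [190 116  26  16 169] [0.826 0.134] [array([202.5, 123.5]), array([15., 25.])] 90 [96 81  0]
[328.5 144.3] [318 125  23  33 189] [ 0.754 -0.199] [array([328.1, 141.5]), array([19.5, 32. ])] 17 [33 16  4]
[255.5 135.7] [230 127  59  19 816] [ 0.787 -0.003] [array([259., 136.]), array([18., 58.])] 90 [136 128 105]
[176.1 149.9] [161 131  30  39 678] [0.756 0.212] [array([176.2, 149.9]), array([37.6, 21.9])] 63 [104  85  67]
[375.7 147.8] [363 138  25  23 370] [ 0.739 -0.325] [array([375.9, 147.8]), array([24.2, 19.7])] 32 [61 52 40]
[367.3 166.1] [355 149  27  28 363] [ 0.689 -0.297] [array([366.6, 164.7]), array([27.1, 20.2])] 33 [51 43 33]
[258.1 163.2] [254 161  10   6  43] [ 0.709 -0.007] [array([258.1, 163. ]), array([4.4, 9.5])] 76 [102  89  77]
[210.9 178.7] [204 169  16  21 266] [0.672 0.12 ] [array([211.1, 178.6]), array([18.9, 15.1])] 81 [106  92  80]
[295.6 178.5] [288 171  18  14 131] [ 0.663 -0.104] [array([295.5, 178.2]), arr
[... 797 characters left out ...]
2])] 4 [136 142 154]
[360.4 213.6] [356 208  10  11  86] [ 0.561 -0.266] [array([360.5, 213. ]), array([ 9., 10.])] 0 [102  90  78]
[301.8 226.1] [296 213  15  21  87] [ 0.535 -0.112] [array([300.1, 224.2]), array([22. , 10.8])] 47 [137 144 147]
[214.4 268.4] [208 259  16  16  90] [0.438 0.114] [array([214.4, 267. ]), array([15.1, 12.3])] 31 [136 135 114]
[252.6 268.7] [243 258  27  20 146] [0.433 0.019] [array([255.5, 268.2]), array([26.8, 12.9])] 23 [135 141 148]
[307.5 268.2] [300 260  15  16 114] [ 0.429 -0.119] [array([307.8, 267.4]), array([13.4, 15.2])] 27 [135 141 119]
[489.7 363.9] [ 454  334   58   50 1887] [ 0.186 -0.536] [array([482.5, 358.5]), array([49., 57.])] 90 [108  93  70]
```

View pics/crop.png

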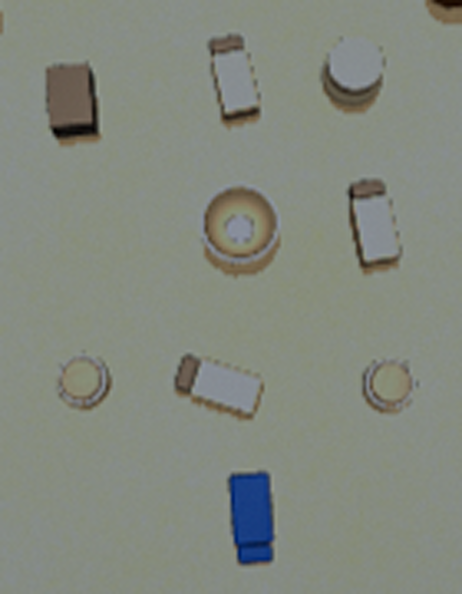

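View pics/bins.png

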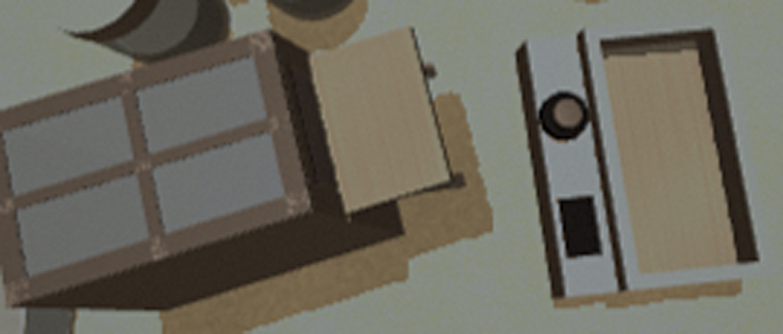

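Run:
```python
from h import *
f=grab('top')
C=lambda x,y,z:cast(f,190+x/3.3,150+y/3.3,z)
B=lambda x,y,z:cast(f,x/2.9,175+y/2.9,z)
D=lambda x,y,z:cast(f,335+(x-493)/2.9,175+y/2.9,z)
def pr(n,p): print(n,np.round(p*1000,0))
for n,a,b in(('A',(225,38),(242,116)),('B',(366,182),(381,264)),('C',(182,374),(256,402))):
    p,q=C(*a,.029),C(*b,.03); d=p-q
    pr(n,(p+q)/2); print('  len',np.linalg.norm(d),'yaw cap',np.degrees(np.arctan2(d[1],d[0])))
pr('h1',C(83,381,.026));pr('h2',C(390,384,.026))
pr('jar',C(357,64,.045));pr('bowl',C(240,222,.035));pr('case',C(68,85,.04))
s=[B(*q,.15) for q in((413,28),(452,183),(312,53),(348,213))]
for q in s: pr('sill',q)
m=(s[0]+s[1])/2;i=(s[2]+s[3])/2; pr('outer mid',m); print(np.degrees(np.arctan2(*(s[0]-s[1])[[1,0]])), np.linalg.norm(s[0]-s[1]), np.linalg.norm(i-m))
pr('floor far right',D(697,48,.03));pr('floor near right',D(738,262,.03))
pr('rim left far',D(602,40,.075));pr('rim left near',D(640,272,.075))
pr('deck',D(527,42,.05));pr('deck',D(556,297,.05));pr('button',D(568,110,.065))
# scene view of button & heads
g=grab('scene')
k=.64
pr('s h1',cast(g,487*k,312*k,.026));pr('s h2',cast(g,391*k,263*k,.026));pr('s button',cast(g,308*k,262*k,.065))
```

```text
A [680. -12.  29.]
  len 0.06654366004802877 yaw cap 9.321924250410516
B [ 557. -116.   29.]
  len 0.0656318131561028 yaw cap 6.2885038242051206
C [436.   9.  29.]
  len 0.05984726156687943 yaw cap 67.08205452683492
h1 [445. 112.  26.]
h2 [ 433. -121.   26.]
jar [ 681. -110.   45.]
bowl [561. -12.  35.]
case [676. 119.  40.]
sill [629. 263. 150.]
sill [504. 230. 150.]
sill [612. 343. 150.]
sill [485. 309. 150.]
outer mid [567. 247. 150.]
14.865312692336722 0.1293858705280263 0.08143280873885474
floor far right [ 614. -387.   30.]
floor near right [ 423. -399.   30.]
rim left far [ 614. -289.   75.]
rim left near [ 417. -299.   75.]
deck [ 621. -230.   50.]
deck [ 400. -234.   50.]
button [ 556. -256.   65.]
s h1 [454. 117.  26.]
s h2 [ 439. -119.   26.]
s button [ 554. -250.   65.]
```

drive_tool:
  steps: [70, 11.5, 29.8, -6, 4.5, 70, 11.5, 29.8, -6, 4.5, 70, 11.5, 29.8, -6, 4.5, 70, 11.5, 29.8, -6, 4.5, 70, 11.5, 29.8, -6, 4.5]
  grip_force: 50

```text
clock: 0.67
position: [0.3204, -0.4166, 0.2151]
tool_rot: [-1.571, -0.0, -0.741]
force: [0.8, -0.5, -1.0]
grip_width: 0.07
```

drive_tool:
  steps: [70, 11.5, 29.8, -6, 4.5, 70, 11.5, 29.8, -6, 4.5, 70, 11.5, 29.8, -6, 4.5, 70, 11.5, 29.8, -6, 4.5, 70, 11.5, 29.8, -6, 4.5]

```text
clock: 1.08
position: [0.3779, -0.2677, 0.1852]
tool_rot: [-1.571, -0.0, -0.348]
force: [1.0, -0.1, 0.5]
grip_width: 0.0696
```

drive_tool:
  steps: [70, 11.5, 29.8, -6, 4.5, 70, 11.5, 29.8, -6, 4.5, 70, 11.5, 29.8, -6, 4.5, 70, 11.5, 29.8, -6, 4.5, 70, 11.5, 29.8, -6, 4.5]

```text
clock: 1.5
position: [0.4355, -0.1187, 0.1552]
tool_rot: [-1.571, -0.0, 0.045]
force: [1.2, 0.0, 1.2]
grip_width: 0.0701
```

```bash
cat > pos.py <<'E'
from h import *
s=monitor.observe(); print(round(s['clock'],2),np.round(s['position']*1000,1),np.round(np.degrees(s['tool_rot']),1),np.round(s['grip_width']*1000,1),np.round(s['qpos'],2))
E
python3 pos.py
```

```text
1.5 [ 435.5 -118.7  155.2] [-90.   -0.    2.6] 70.1 [ 0.47  0.41 -0.42  2.11  0.27  0.67 -0.09]
```

drive_tool:
  steps: [70, 0, 0, -34, 0, 70, 0, 0, -34, 0, 70, 0, 0, -34, 0, 70, 0, 0, -24, 0, 70, 0, 0, -12, 0]

```text
clock: 1.92
position: [0.434, -0.1197, 0.0146]
tool_rot: [-1.57, 0.003, 0.042]
force: [-0.2, 1.1, 0.7]
grip_width: 0.07
```

drive_tool:
  steps: [30, 0, 0, 0, 0, 30, 0, 0, 0, 0, 30, 0, 0, 0, 0, 30, 0, 0, 0, 0, 30, 0, 0, 0, 0]

```text
clock: 2.33
position: [0.4358, -0.1204, 0.0183]
tool_rot: [-1.571, -0.002, 0.041]
force: [0.0, -0.2, -0.6]
grip_width: 0.0377
```

drive_tool:
  steps: [30, 0, 0, 5, 0, 30, 0, 0, 25, 0, 30, 0, 0, 30, 0, 30, 0, 0, 30, 0, 30, 0, 0, 30, 0]

```text
clock: 2.75
position: [0.4348, -0.12, 0.1394]
tool_rot: [-1.571, -0.0, 0.041]
force: [1.2, -0.2, -1.0]
grip_width: 0.0376
```

Run:
```python
from h import *
g=grab('scene'); t=grab('top')
def cr(f,P,r=45):
    u,v=map(int,proj(f,P)); return cv2.resize(f['frame'][v-r:v+r,u-r:u+r,::-1],(380,380),interpolation=cv2.INTER_CUBIC)
cv2.imwrite('pics/g1.png',np.hstack([cr(g,(.436,-.12,.12)),cr(t,(.436,-.12,.12))]))
```

```text
(no output)
```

View pics/g1.png

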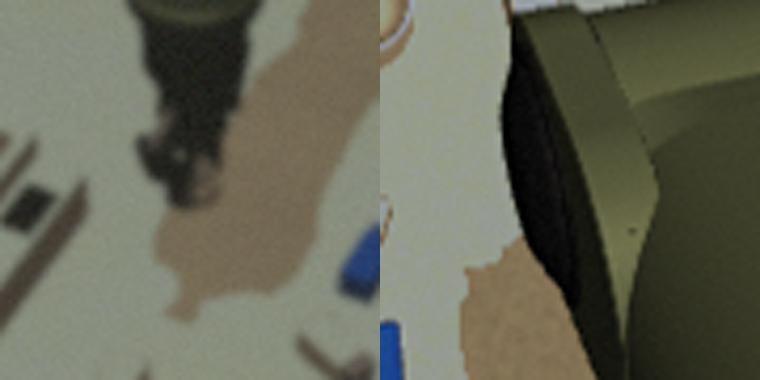

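Head 2 is in the jaws: in the scene crop there is a pale disc between the fingertips at (205,185). I'll carry it to the near half of the bath.

drive_tool:
  steps: [30, 5, -28, 0, 0, 30, 5, -28, 0, 0, 30, 5, -28, 0, 0, 30, 5, -28, 0, 0, 30, 5, -28, 0, 0]

```text
clock: 3.27
position: [0.4599, -0.2616, 0.1375]
tool_rot: [-1.571, 0.0, 0.041]
force: [0.8, 1.1, -1.2]
grip_width: 0.038
```

drive_tool:
  steps: [30, 5, -28, 0, 0, 30, 5, -28, 0, 0, 30, 5, -29, 0, 0, 30, 0, 0, 0, 0, 30, 0, 0, 0, 0]

```text
clock: 3.68
position: [0.4745, -0.3464, 0.137]
tool_rot: [-1.571, 0.0, 0.039]
force: [-0.0, -0.4, -1.4]
grip_width: 0.0377
```

drive_tool:
  steps: [30, 0, 0, -20, 0, 30, 0, 0, -20, 0, 30, 0, 0, -20, 0, 30, 0, 0, -20, 0, 30, 0, 0, -9, 0]

```text
clock: 4.1
position: [0.4743, -0.3435, 0.0467]
tool_rot: [-1.569, 0.002, 0.042]
force: [-24.0, 7.4, 57.6]
grip_width: 0.0379
```

drive_tool:
  steps: [30, 0, 0, 0, 0, 50, 0, 0, 0, 0, 50, 0, 0, 0, 0, 50, 0, 0, 0, 0, 50, 0, 0, 0, 0]

```text
clock: 4.52
position: [0.4754, -0.3451, 0.0489]
tool_rot: [-1.571, -0.001, 0.041]
force: [0.7, -0.9, 0.5]
grip_width: 0.0502
```

drive_tool:
  steps: [50, 0, 0, 10, 0, 50, 0, 0, 30, 0, 50, 0, 0, 30, 0, 50, 0, 0, 30, 0, 50, 0, 0, 10, 0]

```text
clock: 4.93
position: [0.4765, -0.3458, 0.1632]
tool_rot: [-1.574, -0.004, 0.041]
force: [0.1, -0.9, -0.0]
grip_width: 0.0499
```

```bash
cat > look.py <<'E'
import sys
from h import *
n=sys.argv[1]
t=grab('top'); g=grab('scene')
a=t['frame'][140:300,130:430,::-1]; b=g['frame'][110:290,140:390,::-1]
cv2.imwrite('pics/%s.png'%n,np.vstack([cv2.resize(a,(600,320),interpolation=cv2.INTER_CUBIC),np.pad(cv2.resize(b,(375,270),interpolation=cv2.INTER_CUBIC),((0,0),(0,225),(0,0)))]))
E
python3 look.py l1
```

```text
(no output)
```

View pics/l1.png

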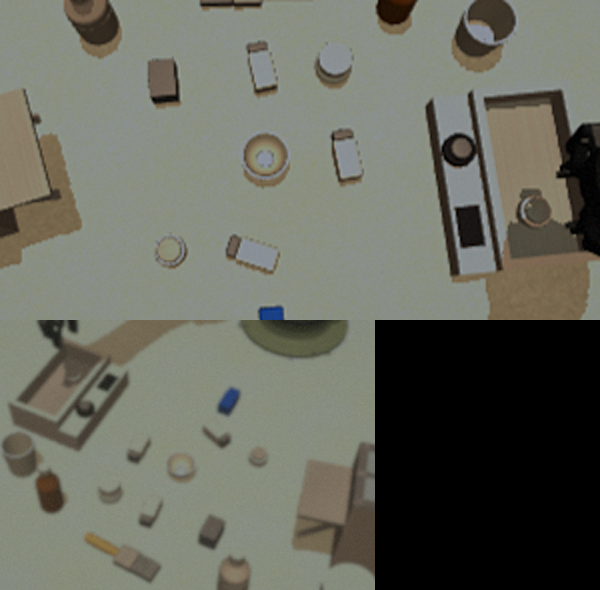

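The head is on the basin floor, at (535,211) in the crop. Head 1 is unmoved at (171,250) and cartridge C is at (252,253). Next I fetch head 1.

drive_tool:
  steps: [70, -1.8, 30.6, 0, 0, 70, -1.8, 30.6, 0, 0, 70, -1.8, 30.6, 0, 0, 70, -1.8, 30.6, 0, 0, 70, -1.8, 30.6, 0, 0]

```text
clock: 5.45
position: [0.4653, -0.1907, 0.1577]
tool_rot: [-1.57, 0.001, 0.041]
force: [1.0, -0.4, 0.1]
grip_width: 0.0702
```

drive_tool:
  steps: [70, -1.8, 30.6, 0, 0, 70, -1.8, 30.6, 0, 0, 70, -1.8, 30.6, 0, 0, 70, -1.8, 30.6, 0, 0, 70, -1.8, 30.6, 0, 0]

```text
clock: 5.87
position: [0.4564, -0.0378, 0.1578]
tool_rot: [-1.571, 0.001, 0.041]
force: [0.5, 0.0, -0.5]
grip_width: 0.0699
```

drive_tool:
  steps: [70, -1.8, 30.6, 0, 0, 70, -1.8, 30.6, 0, 0, 70, -1.8, 30.6, 0, 0, 70, -1.8, 30.6, 0, 0, 70, -1.8, 30.6, 0, 0]

```text
clock: 6.28
position: [0.4474, 0.1152, 0.1578]
tool_rot: [-1.571, 0.001, 0.041]
force: [0.8, 1.2, -0.1]
grip_width: 0.0698
```

drive_tool:
  steps: [70, 0, 0, -34, 0, 70, 0, 0, -34, 0, 70, 0, 0, -34, 0, 70, 0, 0, -26, 0, 70, 0, 0, -12, 0]

```text
clock: 6.7
position: [0.4461, 0.1135, 0.015]
tool_rot: [-1.572, 0.004, 0.042]
force: [-0.4, 0.1, -0.5]
grip_width: 0.0703
```

drive_tool:
  steps: [70, 0, 0, 0, 0, 30, 0, 0, 0, 0, 30, 0, 0, 0, 0, 30, 0, 0, 0, 0, 30, 0, 0, 0, 0]

```text
clock: 7.12
position: [0.4486, 0.114, 0.0196]
tool_rot: [-1.57, -0.002, 0.041]
force: [-2.6, 0.4, 6.7]
grip_width: 0.0376
```

drive_tool:
  steps: [30, 0, 0, 5, 0, 30, 0, 0, 25, 0, 30, 0, 0, 30, 0, 30, 0, 0, 30, 0, 30, 0, 0, 30, 0]

```text
clock: 7.53
position: [0.4479, 0.1137, 0.1407]
tool_rot: [-1.571, -0.001, 0.041]
force: [0.8, -0.5, -1.3]
grip_width: 0.0376
```

drive_tool:
  steps: [30, 7.4, -30.3, 0, 0, 30, 7.4, -30.3, 0, 0, 30, 7.4, -30.3, 0, 0, 30, 7.4, -30.3, 0, 0, 30, 7.4, -30.3, 0, 0]

```text
clock: 7.95
position: [0.4854, -0.0394, 0.1396]
tool_rot: [-1.571, -0.001, 0.041]
force: [1.3, 1.0, -0.4]
grip_width: 0.0375
```

drive_tool:
  steps: [30, 7.4, -30.3, 0, 0, 30, 7.4, -30.3, 0, 0, 30, 7.4, -30.3, 0, 0, 30, 7.4, -30.3, 0, 0, 30, 7.4, -30.3, 0, 0]

```text
clock: 8.37
position: [0.5222, -0.191, 0.1396]
tool_rot: [-1.571, -0.001, 0.041]
force: [0.8, 1.3, -1.3]
grip_width: 0.0379
```

drive_tool:
  steps: [30, 7.4, -30.3, 0, 0, 30, 7.4, -30.3, 0, 0, 30, 7.4, -30.3, 0, 0, 30, 7.4, -30.3, 0, 0, 30, 7.4, -30.3, 0, 0]

```text
clock: 8.78
position: [0.5591, -0.3425, 0.1397]
tool_rot: [-1.571, -0.001, 0.04]
force: [-0.5, 1.0, -0.9]
grip_width: 0.0373
```

drive_tool:
  steps: [30, 0, 0, -10, 0, 30, 0, 0, -30, 0, 30, 0, 0, -25, 0, 30, 0, 0, -15, 0, 30, 0, 0, -5, 0]

```text
clock: 9.2
position: [0.5581, -0.3402, 0.0518]
tool_rot: [-1.569, 0.002, 0.041]
force: [-0.1, -0.6, -1.1]
grip_width: 0.0378
```

drive_tool:
  steps: [30, 0, 0, -3, 0, 30, 0, 0, -1, 0, 50, 0, 0, 0, 0, 50, 0, 0, 0, 0, 50, 0, 0, 0, 0]

```text
clock: 9.62
position: [0.5597, -0.3409, 0.0504]
tool_rot: [-1.572, -0.001, 0.041]
force: [0.2, 0.5, -0.5]
grip_width: 0.05
```

drive_tool:
  steps: [50, 0, 0, 10, 0, 50, 0, 0, 30, 0, 50, 0, 0, 30, 0, 50, 0, 0, 30, 0, 50, 0, 0, 20, 0]

```text
clock: 10.03
position: [0.5599, -0.3408, 0.1734]
tool_rot: [-1.572, -0.003, 0.041]
force: [0.6, 0.7, 1.0]
grip_width: 0.0497
```

drive_tool:
  steps: [60, -0.2, 15, 0, 6.27, 60, -0.2, 15, 0, 6.27, 60, -0.2, 15, 0, 6.27, 60, -0.2, 15, 0, 6.27, 60, -0.2, 15, 0, 6.27]

```text
clock: 10.45
position: [0.5582, -0.265, 0.1706]
tool_rot: [-1.572, -0.0, 0.594]
force: [-0.2, 0.2, -0.4]
grip_width: 0.0601
```

drive_tool:
  steps: [60, -0.2, 15, 0, 6.27, 60, -0.2, 15, 0, 6.27, 60, -0.2, 15, 0, 6.27, 60, -0.2, 15, 0, 6.27, 60, -0.2, 15, 0, 6.27]

```text
clock: 10.87
position: [0.5572, -0.1901, 0.1705]
tool_rot: [-1.572, 0.001, 1.141]
force: [0.7, -0.2, -0.6]
grip_width: 0.0602
```

drive_tool:
  steps: [60, -0.2, 15, 0, 6.27, 60, -0.2, 15, 0, 6.27, 60, -0.2, 15, 0, 6.27, 60, -0.2, 15, 0, 6.27, 60, -0.2, 15, 0, 6.27]

```text
clock: 11.28
position: [0.5563, -0.1152, 0.1704]
tool_rot: [-1.572, 0.001, 1.688]
force: [0.3, 0.1, 0.6]
grip_width: 0.0601
```

```bash
python3 pos.py; python3 look.py l2
```

```text
11.28 [ 556.3 -115.2  170.4] [-90.    0.1  96.7] 60.1 [ 0.69  0.66 -0.86  1.79  0.6   0.97  1.27]
```

View pics/l2.png

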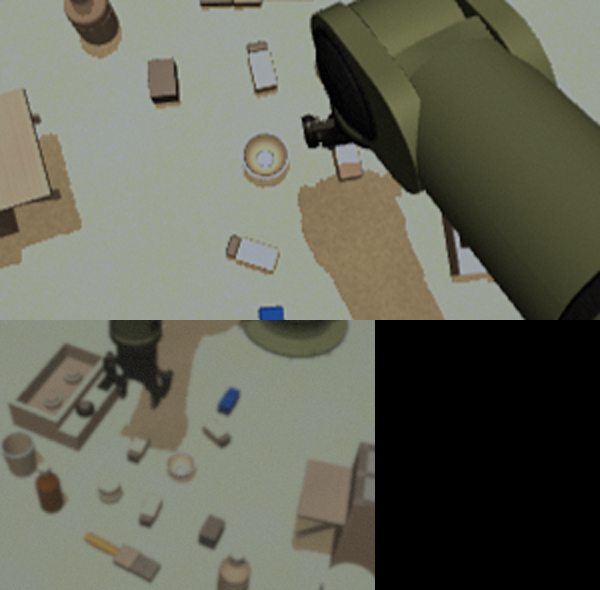

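Both heads are in the basin, seen in the scene crop at (72,377) and (55,403). Cartridge B is under the gripper and unmoved, so I'll pick it.

drive_tool:
  steps: [60, 0, 0, -34, 0, 60, 0, 0, -38, 0, 60, 0, 0, -38, 0, 60, 0, 0, -26, 0, 60, 0, 0, -12, 0]

```text
clock: 11.8
position: [0.5549, -0.1163, 0.0188]
tool_rot: [-1.568, 0.0, 1.68]
force: [0.6, -0.3, 0.7]
grip_width: 0.06
```

drive_tool:
  steps: [60, 0, 0, 0, 0, 20, 0, 0, 0, 0, 20, 0, 0, 0, 0, 20, 0, 0, 0, 0, 20, 0, 0, 0, 0]

```text
clock: 12.22
position: [0.5573, -0.116, 0.0234]
tool_rot: [-1.574, 0.001, 1.682]
force: [-2.4, -0.6, 9.0]
grip_width: 0.029
```

drive_tool:
  steps: [20, 0, 0, 10, 0, 20, 0, 0, 40, 0, 20, 0, 0, 40, 0, 20, 0, 0, 40, 0, 20, 0, 0, 40, 0]

```text
clock: 12.63
position: [0.5558, -0.1153, 0.1948]
tool_rot: [-1.572, 0.0, 1.683]
force: [0.4, -0.9, -1.1]
grip_width: 0.0287
```

drive_tool:
  steps: [20, 0, 26.9, 5, -5.45, 20, 0, 26.9, 5, -5.45, 20, 0, 26.9, 5, -5.45, 20, 0, 26.9, 5, -5.45, 20, 0, 26.9, 0, -5.45]

```text
clock: 13.05
position: [0.5563, 0.0202, 0.2139]
tool_rot: [-1.573, -0.001, 1.202]
force: [0.2, 0.2, -0.8]
grip_width: 0.0293
```

drive_tool:
  steps: [20, 0, 26.9, 0, -5.45, 20, 0, 26.9, 0, -5.45, 20, 0, 26.9, 0, -5.45, 20, 0, 26.9, 0, -5.45, 20, 0, 26.9, 0, -5.45]

```text
clock: 13.47
position: [0.556, 0.1548, 0.2131]
tool_rot: [-1.571, -0.001, 0.727]
force: [0.2, 0.0, -2.0]
grip_width: 0.0291
```

drive_tool:
  steps: [20, 0, 26.9, 0, -5.45, 20, 0, 26.9, 0, -5.45, 20, 0, 26.9, 0, -5.45, 20, 0, 20, 0, -5.45, 20, 0, 10, 0, -5.45]

```text
clock: 13.88
position: [0.5553, 0.2676, 0.2131]
tool_rot: [-1.569, -0.001, 0.254]
force: [-0.4, 0.1, -1.0]
grip_width: 0.0291
```

```bash
cat > bin.py <<'E'
from h import *
s=monitor.observe(); H=np.array([546,327]); a=np.radians(14.9); ex=np.array([-np.sin(a),np.cos(a)]); ey=np.array([-np.cos(a),-np.sin(a)])
d=s['position'][:2]*1000-H; print('bin xy',np.round([d@ex,d@ey],1),'z',s['position'][2],'yaw',np.degrees(s['tool_rot'][2]),'g',s['grip_width'],s['clock'])
E
python3 bin.py
python3 - <<'E'
from h import *
g=grab('scene');t=grab('top')
a=t['frame'][150:280,60:230,::-1];b=g['frame'][150:290,300:470,::-1]
cv2.imwrite('pics/b1.png',np.hstack([cv2.resize(a,(400,306)),cv2.resize(b,(372,306))]))
E
```

```text
bin xy [-59.8   6.3] z 0.21314917579710288 yaw 14.55958518898462 g 0.02907337497935053 13.8833
```

View pics/b1.png

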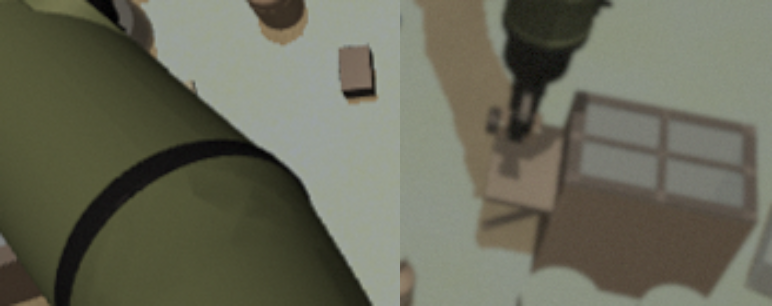

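Run:
```python
from h import *
g=grab('scene')
for q in((540,318),(527,383),(583,387)): print(np.round(cast(g,q[0]*.64,q[1]*.64,.15)*1000))
# bin top near-front corners seen in top0/scene0, z=.221
t=grab('top')
print('top cam box front-top corners',[np.round(cast(t,x/2.9,175+y/2.9,.221)*1000) for x,y in((272,33),(308,212))])
print('scene',[np.round(cast(g,x*.64,y*.64,.221)*1000) for x,y in((596,302),(583,390))])
```

```text
[511. 236. 150.]
[650. 272. 150.]
[609. 357. 150.]
top cam box front-top corners [array([611., 345., 221.]), array([479., 313., 221.])]
scene [array([485., 318., 221.]), array([663., 363., 221.])]
```

drive_tool:
  steps: [20, -0.5, 9.6, 0, 0, 20, -0.5, 9.5, -10, 0, 20, -0.4, 9.5, -14, 0, 20, 0, 0, -10, 0, 20, 0, 0, -3, 0]

```text
clock: 14.5
position: [0.5538, 0.2942, 0.173]
tool_rot: [-1.57, 0.001, 0.258]
force: [-14.7, -0.5, 40.6]
grip_width: 0.0287
```

drive_tool:
  steps: [20, 0, 0, -1.5, 0, 20, 0, 0, 0, 0, 60, 0, 0, 0, 0, 60, 0, 0, 0, 0, 60, 0, 0, 0, 0]

```text
clock: 14.92
position: [0.5546, 0.2923, 0.172]
tool_rot: [-1.571, 0.001, 0.256]
force: [0.7, 0.1, 0.1]
grip_width: 0.0597
```

```bash
python3 bin.py
python3 - <<'E'
from h import *
g=grab('scene')
b=g['frame'][150:290,300:470,::-1]
cv2.imwrite('pics/b2.png',cv2.resize(b,(680,560),interpolation=cv2.INTER_CUBIC))
E
```

```text
bin xy [-35.8   0.6] z 0.1719652368424852 yaw 14.655877127284919 g 0.05974812541605786 14.9167
```

View pics/b2.png

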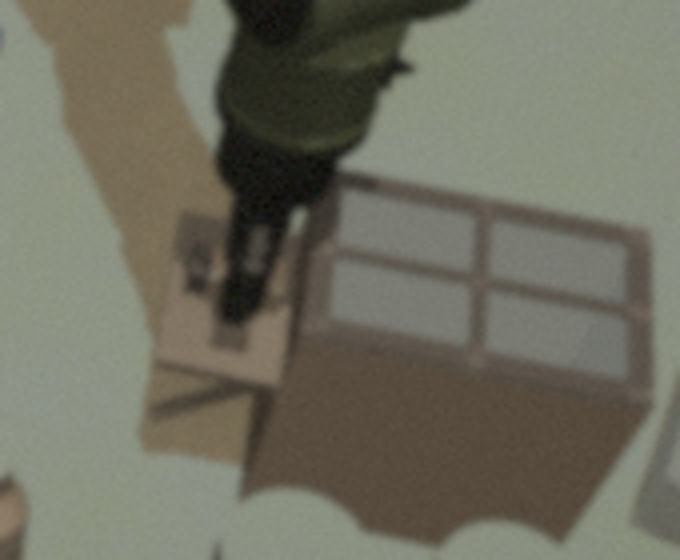

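The cartridge sits on the sill between the open fingers, around (250,265). Next: back off, close, push.

drive_tool:
  steps: [60, 2.6, -9.6, 0, 0, 60, 2.6, -9.6, 0, 0, 60, 2.6, -9.6, 0, 0, 60, 2.6, -9.6, 0, 0, 60, 2.6, -9.6, 0, 0]

```text
clock: 15.38
position: [0.5682, 0.243, 0.1728]
tool_rot: [-1.571, -0.0, 0.255]
force: [-0.4, 0.1, 0.0]
grip_width: 0.06
```

drive_tool:
  steps: [0, 0, 0, 0, 0, 0, 0, 0, 0, 0, 0, 0, 0, 0, 0, 0, 0, 0, 0, 0, 0, 0, 0, 0, 0]

```text
clock: 15.8
position: [0.5675, 0.2453, 0.1728]
tool_rot: [-1.571, 0.0, 0.257]
force: [-0.2, 0.3, -0.8]
grip_width: 0.0004
```

drive_tool:
  steps: [0, -2.6, 9.6, 0, 0, 0, -2.6, 9.6, 0, 0, 0, -2.6, 9.6, 0, 0, 0, -2.6, 9.6, 0, 0, 0, -2.6, 9.6, 0, 0]

```text
clock: 16.22
position: [0.5542, 0.2942, 0.1728]
tool_rot: [-1.571, 0.0, 0.257]
force: [0.3, -1.6, 0.8]
grip_width: -0.0002
```

```bash
python3 bin.py
python3 - <<'E'
from h import *
g=grab('scene')
b=g['frame'][150:290,300:470,::-1]
cv2.imwrite('pics/b3.png',cv2.resize(b,(680,560),interpolation=cv2.INTER_CUBIC))
E
```

```text
bin xy [-33.8   0.5] z 0.17282801045226354 yaw 14.69862199259928 g -0.00019244582906829453 16.2167
```

View pics/b3.png

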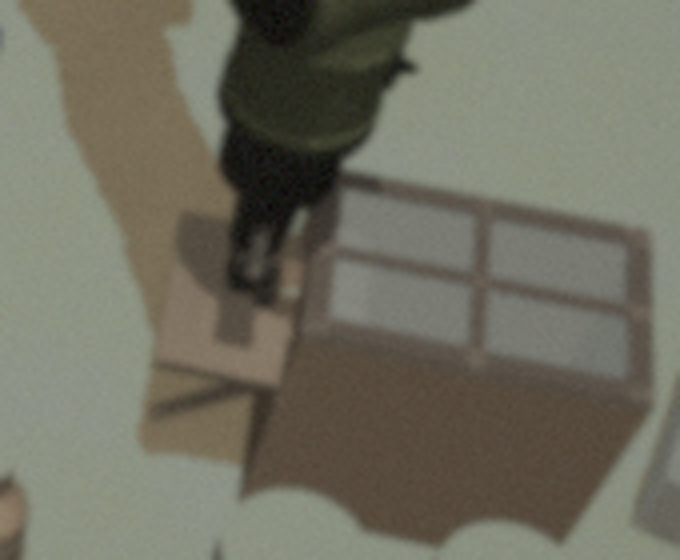

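drive_tool:
  steps: [0, -1.3, 4.8, 0, 0, 0, -1.3, 4.8, 0, 0, 0, -1.3, 4.8, 0, 0, 0, -0.8, 3, 0, 0, 0, 0, 0, 0, 0]

```text
clock: 16.68
position: [0.5498, 0.3108, 0.1728]
tool_rot: [-1.57, 0.0, 0.256]
force: [-1.0, -0.3, 0.5]
grip_width: -0.0002
```

drive_tool:
  steps: [0, -0.5, 2, 0, 0, 0, -0.3, 1, 0, 0, 0, 0, 0, 0, 0, 0, 0, 0, 0, 0, 0, 0, 0, 0, 0]

```text
clock: 17.1
position: [0.5494, 0.3129, 0.1728]
tool_rot: [-1.571, -0.0, 0.255]
force: [0.2, 1.0, -0.9]
grip_width: -0.0001
```

```bash
python3 bin.py
python3 - <<'E'
from h import *
g=grab('scene')
b=g['frame'][150:290,300:470,::-1]
cv2.imwrite('pics/b4.png',cv2.resize(b,(680,560),interpolation=cv2.INTER_CUBIC))
E
```

```text
bin xy [-14.5   0.4] z 0.1728099733595264 yaw 14.638103655786571 g -0.0001378733307424856 17.1
```

View pics/b4.png

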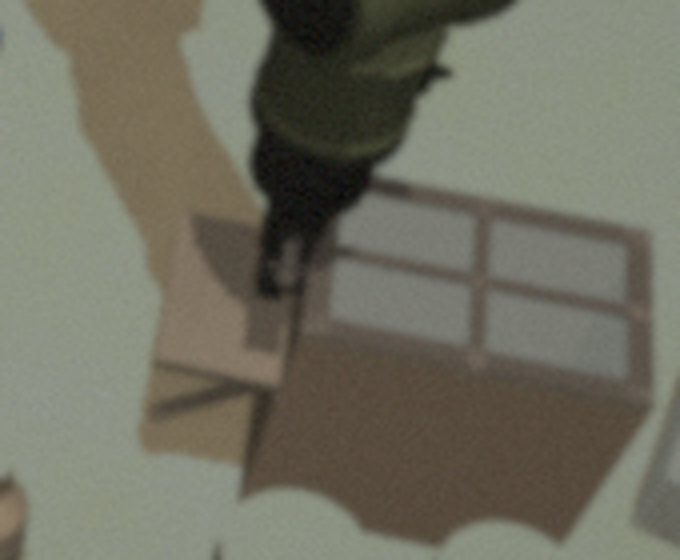

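drive_tool:
  steps: [0, 3.2, -12, 0, 0, 0, 3.2, -12, 0, 0, 0, 3.2, -12, 0, 0, 0, 3.2, -12, 10, 0, 60, 3.2, -12, 10, 0]

```text
clock: 17.57
position: [0.5656, 0.2507, 0.1926]
tool_rot: [-1.571, 0.001, 0.255]
force: [0.4, -0.6, 0.3]
grip_width: 0.0105
```

drive_tool:
  steps: [60, 7, -15, 10, 5.6, 60, 7, -15, 5, 5.6, 60, 7, -15, 0, 5.6, 60, 7, -15, 0, 5.6, 60, 7, -15, 0, 5.6]

```text
clock: 17.98
position: [0.6009, 0.1755, 0.2079]
tool_rot: [-1.571, 0.0, 0.748]
force: [0.2, 0.0, 0.0]
grip_width: 0.0597
```

drive_tool:
  steps: [60, 7, -15, -8, 5.6, 60, 7, -15, -8, 5.6, 60, 7, -15, -8, 5.6, 60, 7, -15, -8, 5.6, 60, 7, -15, -8, 5.6]

```text
clock: 18.4
position: [0.6357, 0.1004, 0.1674]
tool_rot: [-1.571, 0.001, 1.237]
force: [-0.1, -0.4, -0.3]
grip_width: 0.0599
```

drive_tool:
  steps: [60, 9, -23, 0, 5.6, 60, 9, -23, 0, 5.6, 60, 9, -23, 0, 5.6, 60, 9, -23, 0, 5.6, 60, 9, -23, 0, 5.6]

```text
clock: 18.82
position: [0.6803, -0.0152, 0.1677]
tool_rot: [-1.571, 0.001, 1.725]
force: [0.5, -0.2, -0.1]
grip_width: 0.0599
```

```bash
python3 pos.py; python3 look.py l3
python3 - <<'E'
from h import *
t=grab('top')['frame'].astype(int); g=grab('scene')['frame'].astype(int)
o=cv2.imread('pics/top0.png')[:,:,::-1].astype(int); o2=cv2.imread('pics/scene0.png')[:,:,::-1].astype(int)
for n,a,b,r in(('top',t,o,(175,290,0,110)),('scene',g,o2,(190,290,330,470))):
    d=np.abs(a-b).sum(2)[r[0]:r[1],r[2]:r[3]]; m=(cv2.blur(d.astype(np.float32),(3,3))>25).astype(np.uint8)
    k,l,s,c=cv2.connectedComponentsWithStats(m)
    print(n,[(s[i].tolist(),c[i].round().tolist()) for i in range(1,k) if s[i,4]>10])
def C(a): return cv2.resize(a.astype(np.uint8)[:,:,::-1],(380,290),interpolation=cv2.INTER_CUBIC)
cv2.imwrite('pics/b5.png',np.vstack([np.hstack([C(t[180:290,0:170]),C(o[180:290,0:170])]),np.hstack([C(g[180:290,320:480]),C(o2[180:290,320:480])])]))
E
```

```text
18.82 [680.3 -15.2 167.7] [-90.    0.   98.8] 59.9 [ 0.42  0.82 -0.84  1.48  0.65  1.13  1.19]
top [([0, 0, 110, 115, 12650], [54.0, 57.0])]
scene [([0, 0, 73, 100, 1995], [21.0, 54.0]), ([51, 0, 7, 3, 13], [54.0, 1.0]), ([63, 0, 5, 4, 13], [64.0, 1.0]), ([69, 0, 71, 31, 731], [113.0, 7.0]), ([11, 19, 6, 4, 15], [13.0, 20.0]), ([93, 20, 5, 9, 15], [95.0, 25.0]), ([103, 21, 5, 9, 14], [105.0, 25.0]), ([55, 28, 8, 5, 18], [58.0, 30.0]), ([130, 31, 10, 40, 156], [135.0, 49.0]), ([76, 32, 8, 11, 29], [79.0, 38.0]), ([68, 34, 7, 6, 22], [71.0, 37.0]), ([60, 38, 5, 4, 12], [62.0, 39.0]), ([111, 38, 9, 5, 16], [114.0, 40.0]), ([94, 43, 4, 6, 14], [96.0, 45.0]), ([111, 72, 23, 28, 239], [123.0, 90.0]), ([80, 91, 28, 9, 138], [94.0, 96.0]), ([137, 96, 3, 4, 11], [138.0, 98.0])]
```

View pics/b5.png

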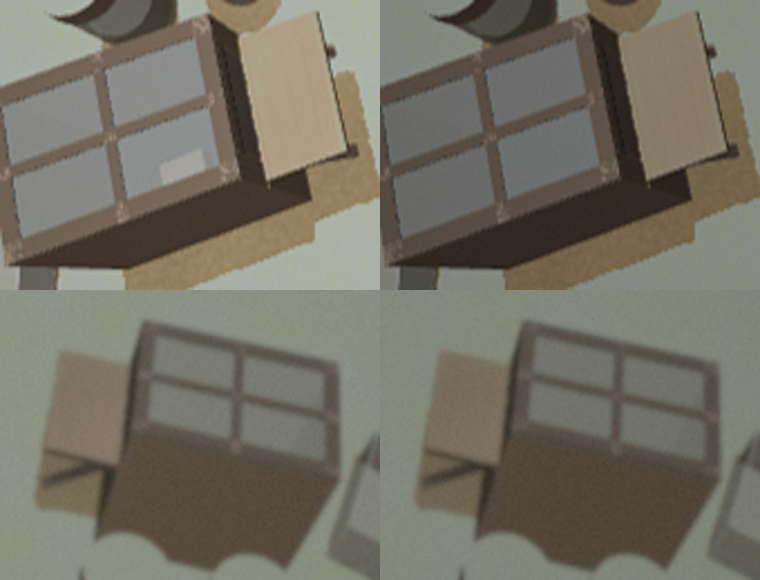

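The sill is clear, and the first cartridge shows through the clear top at (183,168), so it dropped inside. Next is cartridge A.

drive_tool:
  steps: [60, 0, 3, -34, 0, 60, 0, 0, -38, 0, 60, 0, 0, -38, 0, 60, 0, 0, -24, 0, 60, 0, 0, -10, 0]

```text
clock: 19.43
position: [0.6781, -0.0085, 0.0203]
tool_rot: [-1.567, -0.001, 1.722]
force: [0.5, 0.3, -0.0]
grip_width: 0.0599
```

drive_tool:
  steps: [60, 0, 0, 0, 0, 20, 0, 0, 0, 0, 20, 0, 0, 0, 0, 20, 0, 0, 0, 0, 20, 0, 0, 0, 0]

```text
clock: 19.85
position: [0.6814, -0.0088, 0.0261]
tool_rot: [-1.574, 0.0, 1.721]
force: [-0.6, -0.3, 7.9]
grip_width: 0.0287
```

drive_tool:
  steps: [20, 0, 0, 10, 0, 20, 0, 0, 40, 0, 20, 0, 0, 40, 0, 20, 0, 0, 40, 0, 20, 0, 0, 40, 0]

```text
clock: 20.27
position: [0.68, -0.0087, 0.1975]
tool_rot: [-1.572, 0.0, 1.722]
force: [-0.2, 0.1, -0.7]
grip_width: 0.0287
```

drive_tool:
  steps: [20, -7.9, 18.5, 6, -5.6, 20, -7.9, 18.5, 6, -5.6, 20, -7.9, 18.5, 5, -5.6, 20, -7.9, 18.5, 0, -5.6, 20, -7.9, 18.5, 0, -5.6]

```text
clock: 20.68
position: [0.6404, 0.0845, 0.213]
tool_rot: [-1.573, -0.001, 1.228]
force: [-0.9, 0.5, -0.3]
grip_width: 0.0286
```

drive_tool:
  steps: [20, -7.9, 18.5, 0, -5.6, 20, -7.9, 18.5, 0, -5.6, 20, -7.9, 18.5, 0, -5.6, 20, -7.9, 18.5, 0, -5.6, 20, -7.9, 18.5, 0, -5.6]

```text
clock: 21.1
position: [0.6008, 0.1772, 0.2125]
tool_rot: [-1.571, -0.001, 0.74]
force: [0.2, -0.5, 0.0]
grip_width: 0.0289
```

drive_tool:
  steps: [20, -7.9, 18.5, 0, -5.6, 20, -7.9, 18.5, 0, -5.6, 20, -7.9, 18.5, 0, -5.6, 20, -7.9, 18.5, 0, -5.6, 20, -7.9, 18.5, 0, -5.6]

```text
clock: 21.52
position: [0.5612, 0.2698, 0.2126]
tool_rot: [-1.57, -0.002, 0.251]
force: [-0.7, -0.0, -0.5]
grip_width: 0.0285
```

```bash
python3 bin.py
```

```text
bin xy [-59.2   0. ] z 0.2125549484181765 yaw 14.389176340695547 g 0.02845769022962241 21.5167
```

drive_tool:
  steps: [20, -2.2, 8.2, 0, 0, 20, -2.1, 8, -10, 0, 20, -2.1, 8, -12, 0, 20, 0, 0, -8, 0, 20, 0, 0, -2, 0]

```text
clock: 21.93
position: [0.5549, 0.2918, 0.1764]
tool_rot: [-1.572, 0.003, 0.257]
force: [0.5, -0.9, -1.0]
grip_width: 0.0288
```

drive_tool:
  steps: [20, 0, 0, -2, 0, 20, 0, 0, -0.5, 0, 60, 0, 0, 0, 0, 60, 0, 0, 0, 0, 60, 0, 0, 0, 0]

```text
clock: 22.35
position: [0.5558, 0.2923, 0.1763]
tool_rot: [-1.571, -0.0, 0.255]
force: [-0.4, 0.2, 0.2]
grip_width: 0.0601
```

drive_tool:
  steps: [60, 2.6, -9.6, 0, 0, 60, 2.6, -9.6, 0, 0, 60, 2.6, -9.6, 0, 0, 60, 2.6, -9.6, 0, 0, 60, 2.6, -9.6, 0, 0]

```text
clock: 22.77
position: [0.5689, 0.2432, 0.1763]
tool_rot: [-1.571, -0.0, 0.255]
force: [0.1, 0.9, -0.2]
grip_width: 0.0602
```

drive_tool:
  steps: [0, 0, 0, -2, 0, 0, 0, 0, -2, 0, 0, 0, 0, 0, 0, 0, 0, 0, 0, 0, 0, 0, 0, 0, 0]

```text
clock: 23.18
position: [0.5681, 0.2454, 0.1723]
tool_rot: [-1.571, 0.0, 0.257]
force: [-0.1, 0.0, 0.2]
grip_width: 0.0006
```

```bash
python3 bin.py
python3 - <<'E'
from h import *
g=grab('scene')
b=g['frame'][150:290,300:470,::-1]
cv2.imwrite('pics/b6.png',cv2.resize(b,(680,560),interpolation=cv2.INTER_CUBIC))
E
```

```text
bin xy [-84.5  -0.4] z 0.17228179793510673 yaw 14.704375186686745 g 0.000622431848982184 23.1833
```

View pics/b6.png

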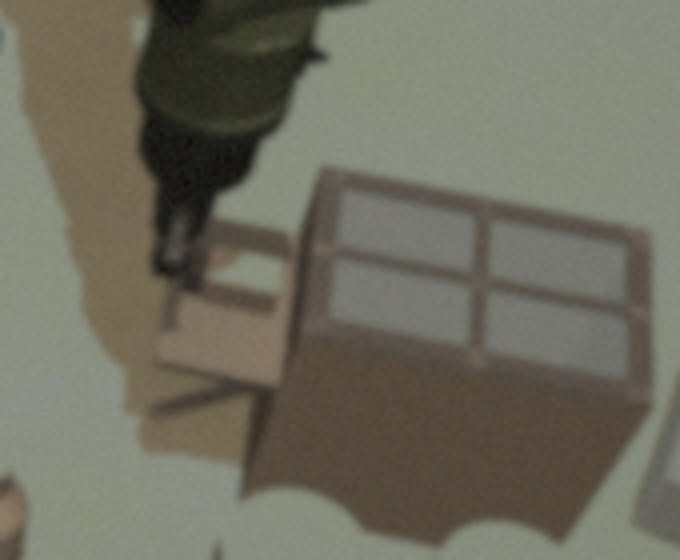

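Cartridge A lies straight on the sill around (245,262), cap outward, with the fingers behind it at (180,260). Now I push it 70 mm.

drive_tool:
  steps: [0, -2.6, 9.6, 0, 0, 0, -2.6, 9.6, 0, 0, 0, -2.6, 9.6, 0, 0, 0, -2.6, 9.6, 0, 0, 0, -2.6, 9.6, 0, 0]

```text
clock: 23.65
position: [0.5549, 0.2942, 0.1724]
tool_rot: [-1.571, -0.0, 0.256]
force: [0.5, -1.9, 0.6]
grip_width: 0.0003
```

drive_tool:
  steps: [0, -1.3, 4.8, 0, 0, 0, -1.3, 4.8, 0, 0, 0, -1.3, 4.8, 0, 0, 0, -1, 4, 0, 0, 0, 0, 0, 0, 0]

```text
clock: 24.07
position: [0.5501, 0.3121, 0.1723]
tool_rot: [-1.57, 0.0, 0.257]
force: [0.8, 0.2, 0.5]
grip_width: 0.0
```

drive_tool:
  steps: [0, -0.5, 2, 0, 0, 0, 0, 0, 0, 0, 0, 0, 0, 0, 0, 0, 0, 0, 0, 0, 0, 0, 0, 0, 0]

```text
clock: 24.48
position: [0.5501, 0.3129, 0.1723]
tool_rot: [-1.571, -0.0, 0.255]
force: [0.1, 0.6, 0.4]
grip_width: -0.0004
```

```bash
python3 bin.py
```

```text
bin xy [-14.7  -0.3] z 0.17230113082024606 yaw 14.631987796330412 g -0.0003812312867696425 24.4833
```

drive_tool:
  steps: [0, 3.2, -12, 0, 0, 0, 3.2, -12, 0, 0, 0, 3.2, -12, 0, 0, 0, 3.2, -12, 10, 0, 60, 3.2, -12, 15, 0]

```text
clock: 24.9
position: [0.566, 0.2506, 0.1964]
tool_rot: [-1.572, 0.002, 0.255]
force: [-0.5, -0.6, 0.2]
grip_width: 0.0112
```

drive_tool:
  steps: [60, 27, -10, 10, -5, 60, 27, -20, 0, -5, 60, 27, -20, 0, -5, 60, 27, -20, 0, -5, 60, 20, -20, 0, -5]

```text
clock: 25.32
position: [0.696, 0.1598, 0.2073]
tool_rot: [-1.571, -0.001, -0.187]
force: [0.3, -0.0, -0.1]
grip_width: 0.06
```

```bash
python3 pos.py
python3 - <<'E'
from h import *
t=grab('top')['frame']; g=grab('scene')['frame']
def C(a,w=390,h=290): return cv2.resize(a[:,:,::-1],(w,h),interpolation=cv2.INTER_CUBIC)
cv2.imwrite('pics/b7.png',np.vstack([np.hstack([C(t[175:295,0:160]),C(t[230:310,200:310])]),np.hstack([C(g[180:290,320:470]),C(g[140:250,190:340])])]))
E
```

```text
25.32 [696.  159.8 207.3] [-90.   -0.  -10.7] 60.0 [-0.07  0.73 -0.42  1.35  0.31  1.12 -0.72]
```

View pics/b7.png

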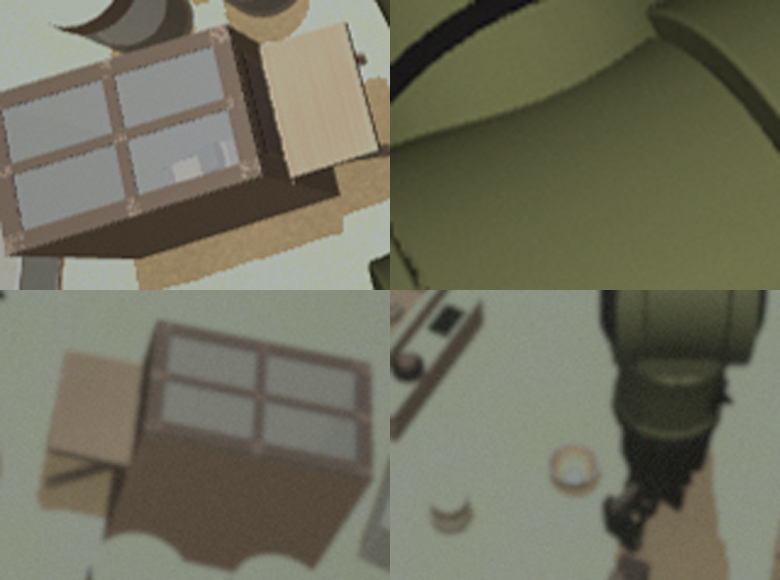

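drive_tool:
  steps: [60, -35, 8, 0, -2.4, 60, -35, 8, 0, -2.4, 60, -35, 8, 0, -2.4, 60, -35, 8, 0, -2.4, 60, -35, 8, 0, -2.4]

```text
clock: 25.83
position: [0.5174, 0.2018, 0.2073]
tool_rot: [-1.571, -0.0, -0.393]
force: [0.3, 1.8, -0.5]
grip_width: 0.0597
```

```bash
python3 pos.py
python3 - <<'E'
from h import *
t=grab('top'); im=cv2.GaussianBlur(t['frame'],(3,3),0).astype(int)
m=((im[:,:,2]-im[:,:,0]>4)&(im.sum(2)>300)).astype(np.uint8)
k,l,s,c=cv2.connectedComponentsWithStats(m)
for i in range(1,k):
    if s[i,4]>20 and 190<c[i][0]<340 and 150<c[i][1]<340:
        cn,_=cv2.findContours((l==i).astype(np.uint8),0,2); r=cv2.minAreaRect(max(cn,key=len))
        print(s[i],c[i].round(1),(cast(t,*c[i],.03)*1000).round(),r)
E
```

```text
25.83 [517.4 201.8 207.3] [-90.   -0.  -22.5] 59.7 [-0.17  0.48 -0.42  1.81  0.25  0.9  -1.1 ]
[290 162  15  14 170] [297.  168.6] [ 688. -109.   30.] ((297.0, 168.5), (13.0, 14.0), 90.0)
[259 216   7   7  41] [262.1 219. ] [557. -11.  30.] ((262.0, 219.0), (6.0, 6.0), 90.0)
[249 260  19  14 167] [258.  266.5] [438.   5.  30.] ((258.0, 266.5), (17.39252471923828, 9.17060375213623), 18.43494987487793)
[259 292  15  29  53] [269.6 302.4] [350. -20.  30.] ((269.7392883300781, 304.63470458984375), (29.949108123779297, 11.89909553527832), 66.25050354003906)
```

drive_tool:
  steps: [60, -7.9, -19.2, 0, 0.3, 60, -7.9, -19.2, 0, 0.3, 60, -7.9, -19.2, 0, 0.3, 60, -7.9, -19.2, 0, 0.3, 60, -7.9, -19.2, 0, 0.3]

```text
clock: 26.3
position: [0.4789, 0.1052, 0.2074]
tool_rot: [-1.571, -0.0, -0.364]
force: [0.7, -0.5, 0.4]
grip_width: 0.0601
```

drive_tool:
  steps: [60, -7.9, -19.2, -10, 0, 60, -7.9, -19.2, -10, 0, 60, -7.9, -19.2, -10, 0, 60, -7.9, -19.2, -10, 0, 60, -7.9, -19.2, 0, 0]

```text
clock: 26.72
position: [0.4386, 0.0092, 0.166]
tool_rot: [-1.572, 0.001, -0.364]
force: [0.6, -0.5, -0.2]
grip_width: 0.0602
```

drive_tool:
  steps: [60, 0, 0, -34, 0, 60, 0, 0, -38, 0, 60, 0, 0, -38, 0, 60, 0, 0, -24, 0, 60, 0, 0, -10, 0]

```text
clock: 27.13
position: [0.4383, 0.0102, 0.0205]
tool_rot: [-1.572, 0.003, -0.364]
force: [-1.2, -0.4, -1.1]
grip_width: 0.0601
```

drive_tool:
  steps: [60, 0, 0, 0, 0, 20, 0, 0, 0, 0, 20, 0, 0, 0, 0, 20, 0, 0, 0, 0, 20, 0, 0, 0, 0]

```text
clock: 27.55
position: [0.4405, 0.0108, 0.0245]
tool_rot: [-1.57, -0.002, -0.364]
force: [-2.1, -1.5, 5.9]
grip_width: 0.0287
```

drive_tool:
  steps: [20, 0, 0, 10, 0, 20, 0, 0, 40, 0, 20, 0, 0, 40, 0, 20, 0, 0, 40, 0, 20, 0, 0, 40, 0]

```text
clock: 27.97
position: [0.4394, 0.0111, 0.1963]
tool_rot: [-1.57, -0.001, -0.364]
force: [1.0, -0.4, -1.6]
grip_width: 0.0288
```

drive_tool:
  steps: [20, 12.2, 25.8, 6, 3.56, 20, 12.2, 25.8, 6, 3.56, 20, 12.2, 25.8, 6, 3.56, 20, 12.2, 25.8, 0, 3.56, 20, 12.2, 25.8, 0, 3.56]

```text
clock: 28.38
position: [0.5017, 0.141, 0.2131]
tool_rot: [-1.571, -0.003, -0.051]
force: [-0.6, -0.9, -1.0]
grip_width: 0.0291
```

drive_tool:
  steps: [20, 12.2, 25.8, 0, 3.56, 20, 12.2, 25.8, 0, 3.56, 20, 12.2, 25.8, 0, 3.56, 20, 12.2, 25.8, 0, 3.56, 20, 12.2, 25.8, 0, 3.56]

```text
clock: 28.8
position: [0.5626, 0.2699, 0.2127]
tool_rot: [-1.571, -0.002, 0.26]
force: [0.1, 1.1, -1.1]
grip_width: 0.0289
```

```bash
python3 bin.py
```

```text
bin xy [-59.4  -1.4] z 0.21272282519833488 yaw 14.896773578747409 g 0.02885941528080447 28.8
```

drive_tool:
  steps: [20, 1.4, 9, 0, 0, 20, 1.4, 9, -10, 0, 20, 1.4, 9, -12, 0, 20, 0, 0, -10, 0, 20, 0, 0, -2, 0]

```text
clock: 29.22
position: [0.5652, 0.295, 0.1749]
tool_rot: [-1.572, 0.003, 0.257]
force: [0.5, -0.5, -1.7]
grip_width: 0.0288
```

drive_tool:
  steps: [20, 0, 0, -2, 0, 20, 0, 0, -0.5, 0, 60, 0, 0, 0, 0, 60, 0, 0, 0, 0, 60, 0, 0, 0, 0]

```text
clock: 29.63
position: [0.5664, 0.2958, 0.1751]
tool_rot: [-1.571, -0.0, 0.257]
force: [0.8, 0.6, 0.6]
grip_width: 0.0602
```

drive_tool:
  steps: [60, 2.6, -9.6, 0, 0, 60, 2.6, -9.6, 0, 0, 60, 2.6, -9.6, 0, 0, 60, 2.6, -9.6, 0, 0, 60, 2.6, -9.6, 0, 0]

```text
clock: 30.05
position: [0.5796, 0.2465, 0.1748]
tool_rot: [-1.571, 0.0, 0.257]
force: [0.8, 0.1, -0.2]
grip_width: 0.0603
```

drive_tool:
  steps: [0, 0, 0, -1, 0, 0, 0, 0, -1, 0, 0, 0, 0, 0, 0, 0, 0, 0, 0, 0, 0, 0, 0, 0, 0]

```text
clock: 30.47
position: [0.5789, 0.2489, 0.1728]
tool_rot: [-1.57, -0.0, 0.258]
force: [0.5, 0.4, -0.2]
grip_width: 0.001
```

```bash
python3 bin.py
python3 - <<'E'
from h import *
g=grab('scene'); im=g['frame'].astype(int)
m=np.zeros(im.shape[:2],np.uint8)
d=im[:,:,1]-im[:,:,0]
# on sill polygon: find cart-coloured (non sill) pixels
H=np.array([.546,.327]);a=np.radians(14.9);ex=np.array([-np.sin(a),np.cos(a)]);ey=np.array([-np.cos(a),-np.sin(a)])
pts=[proj(g,[*(H+ex*x+ey*y),.18]) for x,y in((-.07,-.06),(-.005,-.06),(-.005,.06),(-.07,.06))]
cv2.fillPoly(m,[np.int32(pts)],1)
q=cv2.blur((im[:,:,2]-im[:,:,0]).astype(np.float32),(3,3))
ys,xs=np.where((m>0)&(q>-6)&(im.sum(2)>260)); print(len(xs))
if len(xs):
    P=cast(g,xs.mean(),ys.mean(),.18)[:2]-H; print('cart white centroid bin',P@ex,P@ey)
E
```

```text
bin xy [-84.  -11.7] z 0.17280447415167088 yaw 14.804938714722121 g 0.0009984246835514857 30.4667
0
```

drive_tool:
  steps: [0, -2.6, 9.6, 0, 0, 0, -2.6, 9.6, 0, 0, 0, -2.6, 9.6, 0, 0, 0, -2.6, 9.6, 0, 0, 0, -2.6, 9.6, 0, 0]

```text
clock: 30.93
position: [0.5656, 0.2977, 0.1728]
tool_rot: [-1.571, 0.0, 0.258]
force: [0.2, -2.1, 1.0]
grip_width: -0.0002
```

drive_tool:
  steps: [0, -1.3, 4.8, 0, 0, 0, -1.3, 4.8, 0, 0, 0, -1.3, 4.8, 0, 0, 0, -1, 4, 0, 0, 0, 0, 0, 0, 0]

```text
clock: 31.35
position: [0.5609, 0.3155, 0.1728]
tool_rot: [-1.57, 0.0, 0.258]
force: [-0.8, 0.4, -1.2]
grip_width: 0.0002
```

drive_tool:
  steps: [0, -0.5, 2, 0, 0, 0, 0, 0, 0, 0, 0, 0, 0, 0, 0, 0, 0, 0, 0, 0, 0, 0, 0, 0, 0]

```text
clock: 31.77
position: [0.5609, 0.3164, 0.1728]
tool_rot: [-1.571, -0.0, 0.257]
force: [-0.3, -0.5, -0.1]
grip_width: 0.0003
```

drive_tool:
  steps: [0, 3.2, -12, 0, 0, 0, 3.2, -12, 0, 0, 0, 3.2, -12, 0, 0, 0, 3.2, -12, 10, 0, 0, 3.2, -12, 15, 0]

```text
clock: 32.18
position: [0.5768, 0.2542, 0.1975]
tool_rot: [-1.571, 0.002, 0.256]
force: [0.7, -0.2, -0.1]
grip_width: 0.0002
```

drive_tool:
  steps: [0, 0, -25, 0, -1, 0, 0, -35, 0, -1, 0, 0, -35, 0, -1, 0, 0, -35, 0, -1, 0, 0, -35, 0, -1]

```text
clock: 32.6
position: [0.5767, 0.0886, 0.1987]
tool_rot: [-1.571, -0.001, 0.168]
force: [1.0, -0.7, 0.1]
grip_width: 0.0002
```

drive_tool:
  steps: [0, -2, -35, 0, -1, 0, -2, -35, 0, -1, 0, -2, -35, 0, -1, 0, -2, -35, 0, -1, 0, -2, -35, 0, -1]

```text
clock: 33.02
position: [0.5662, -0.0865, 0.1987]
tool_rot: [-1.571, -0.001, 0.081]
force: [0.8, -0.4, 0.3]
grip_width: 0.0
```

```bash
python3 pos.py
python3 - <<'E'
from h import *
t=grab('top')['frame']; g=grab('scene')['frame']
def C(a,w=390,h=290): return cv2.resize(a[:,:,::-1],(w,h),interpolation=cv2.INTER_CUBIC)
cv2.imwrite('pics/b8.png',np.vstack([np.hstack([C(t[190:270,40:160]),C(t[140:310,200:440])]),np.hstack([C(g[180:290,320:470]),C(g[100:250,130:340])])]))
E
```

```text
33.02 [566.2 -86.5 198.7] [-90.   -0.    4.6] 0.0 [ 0.42  0.54 -0.53  1.77  0.33  0.92 -0.16]
```

View pics/b8.png

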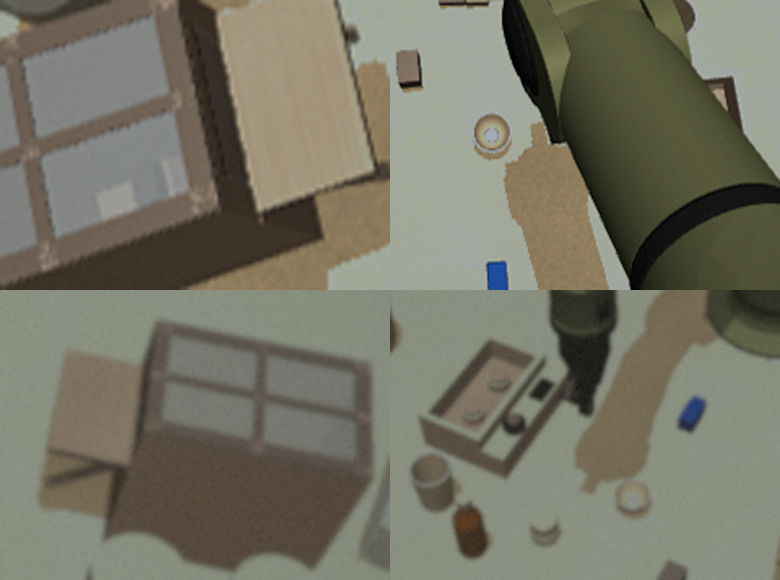

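Run:
```python
from h import *
N=6
t=np.mean([grab('top')['frame'] for _ in range(N)],0); g=np.mean([grab('scene')['frame'] for _ in range(N)],0)
cv2.imwrite('pics/tnow.png',t[:,:,::-1].astype(np.uint8)); cv2.imwrite('pics/gnow.png',g[:,:,::-1].astype(np.uint8))
o=cv2.imread('pics/top0.png')[:,:,::-1].astype(float); o2=cv2.imread('pics/scene0.png')[:,:,::-1].astype(float)
H=np.array([.546,.327]);a=np.radians(14.9);ex=np.array([-np.sin(a),np.cos(a)]);ey=np.array([-np.cos(a),-np.sin(a)])
f=grab('top')
for x,y,z in((0,-.048,.15),(0,.048,.15),(0,-.048,.2),(0,.048,.2),(.03,0,.05),(.1,0,.05),(.1,-.05,.02),(.06,0.04,.035)): print((x,y,z),np.round(proj(f,[*(H+ex*x+ey*y),z]),1))
k=np.median(t[180:330,200:240].reshape(-1,3),0)/np.median(o[180:330,200:240].reshape(-1,3),0); print('gain',k)
d=(t-o*k).sum(2); np.set_printoptions(linewidth=250)
st=lambda a,lo,hi:(np.clip((a-lo)/(hi-lo),0,1)**.6*255).astype(np.uint8)[:,:,::-1]
r=np.s_[195:255,55:135]; z=lambda a:cv2.resize(a,(390,290),interpolation=cv2.INTER_CUBIC)
s=np.s_[185:240,330:400]
cv2.imwrite('pics/fin.png',np.vstack([np.hstack([z(st(t[r],10,170)),z(st((o*k)[r],10,170))]),np.hstack([z(st(g[s],20,150)),z(st(o2[s],20,150))])]))
```

```text
(0, -0.048, 0.15) [108.7 201.7]
(0, 0.048, 0.15) [117.9 241.9]
(0, -0.048, 0.2) [100.1 196.9]
(0, 0.048, 0.2) [109.7 239.3]
(0.03, 0, 0.05) [115.8 231.5]
(0.1, 0, 0.05) [ 88.2 239.9]
(0.1, -0.05, 0.02) [ 89.2 222.8]
(0.06, 0.04, 0.035) [109.7 251. ]
gain [1.19753086 1.20357143 1.20155039]
```

View pics/fin.png

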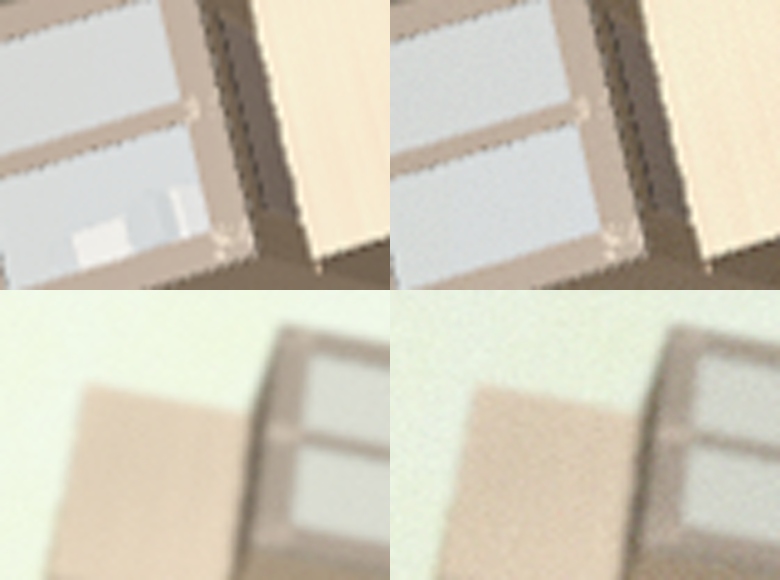

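Run:
```python
from h import *
b=cv2.imread('pics/b7.png')[:290,:390].astype(float)
t=cv2.imread('pics/tnow.png').astype(np.uint8)
c=cv2.resize(t[175:295,0:160],(390,290),interpolation=cv2.INTER_CUBIC).astype(float)
d=cv2.blur(np.abs(b-c).sum(2),(7,7)); m=(d>20).astype(np.uint8)
k,l,s,ce=cv2.connectedComponentsWithStats(m)
for i in range(1,k):
    if s[i,4]>40:
        print(s[i],ce[i].round(),'native',(ce[i][0]/2.4375,175+ce[i][1]/2.417),'before',b[l==i].mean(0).round(),'now',c[l==i].mean(0).round())
# table: any new whitish component near sill / anywhere
f=grab('top');im=cv2.GaussianBlur(f['frame'],(3,3),0).astype(int)
q=((im[:,:,2]-im[:,:,0]>4)&(im.sum(2)>300)).astype(np.uint8)
k,l,s,ce=cv2.connectedComponentsWithStats(q)
print([(s[i].tolist()) for i in range(1,k) if s[i,4]>25])
```

```text
[    0     0   390   290 97261] [193. 141.] native (np.float64(79.0234091246419), np.float64(233.45188245557614)) before [126. 141. 146.] now [117. 130. 135.]
[[259, 216, 7, 8, 42], [259, 292, 15, 29, 73]]
```

Run:
```python
from h import *
b=cv2.imread('pics/b7.png')[:290,:390].astype(float)
t=cv2.imread('pics/tnow.png').astype(np.uint8)
c=cv2.resize(t[175:295,0:160],(390,290),interpolation=cv2.INTER_CUBIC).astype(float)
c*=np.median(b[230:,:].reshape(-1,3),0)/np.median(c[230:,:].reshape(-1,3),0)
d=cv2.blur((c-b).sum(2),(7,7)); m=(np.abs(d-np.median(d))>22).astype(np.uint8)
k,l,s,ce=cv2.connectedComponentsWithStats(m)
for i in range(1,k):
    if s[i,4]>40: print(s[i],ce[i].round(),d[l==i].mean().round(1))
```

```text
[372   0  18  30 331] [383.  11.] 246.3
[219 146   6  17  44] [221. 154.] 19.8
[365 250  25  40 817] [379. 271.] 280.5
```

drive_tool:
  steps: [0, -2, -33, 0, 0, 0, -2, -33, 0, 0, 0, -2, -33, -10, 0, 0, -2, -33, -20, 0, 0, -2, -33, -30, 0]

```text
clock: 34.23
position: [0.5576, -0.2486, 0.1408]
tool_rot: [-1.573, -0.003, 0.082]
force: [1.2, 0.2, -0.2]
grip_width: -0.0001
```

```bash
python3 pos.py
python3 - <<'E'
from h import *
g=cv2.imread('pics/gnow.png')[:,:,::-1].astype(int)
class F(dict):pass
f=grab('scene')
u,v=map(int,proj(f,[.555,-.253,.065])); print(u,v)
c=g[v-12:v+13,u-14:u+15].sum(2); 
for r in c[::1]: print(' '.join('%3d'%x for x in r))
E
```

```text
34.23 [ 557.6 -248.6  140.8] [-90.1  -0.2   4.7] -0.1 [ 0.64  0.66 -0.48  1.71  0.38  0.86  0.08]
196 167
338 338 338 340 340 337 336 336 348 366 385 394 381 341 277 219 203 237 295 348 385 383 344 285 225 188 164 139 126
342 337 336 341 338 336 337 343 360 382 394 386 353 293 235 206 229 279 344 382 397 400 385 349 316 289 261 223 181
338 339 337 337 336 335 344 356 376 391 387 359 307 248 211 222 268 331 375 397 409 403 403 395 380 370 346 314 279
334 334 336 334 338 339 352 372 388 389 365 317 257 210 214 257 319 369 396 402 403 407 406 407 401 399 390 378 355
335 333 334 335 337 351 370 386 395 377 330 269 215 211 239 306 359 393 403 406 405 409 408 408 410 410 408 400 388
332 336 334 333 347 364 384 394 379 342 282 224 205 232 291 352 388 403 411 407 408 409 408 405 409 403 405 401 388
329 332 331 343 356 383 396 388 353 293 234 205 224 277 339 380 399 405 403 406 407 404 404 410 408 404 407 389 361
325 333 336 353 376 393 387 364 308 244 205 208 252 311 359 381 390 394 399 402 407 407 408 406 406 407 393 370 318
324 336 346 375 390 391 369 317 253 206 196 212 264 312 336 347 34
[... 1205 characters left out ...]
 293
219 206 238 295 355 392 405 405 399 378 333 283 246 219 205 209 225 241 234 226 209 194 186 186 183 192 221 279 343
200 223 286 346 387 400 405 406 406 401 382 361 334 317 307 304 313 306 277 229 203 187 185 184 187 211 259 324 375
217 269 329 376 397 405 409 410 405 407 405 397 390 381 378 376 358 321 265 214 191 180 185 184 200 245 306 362 397
260 321 372 397 404 406 409 408 408 408 407 409 405 405 397 386 348 290 234 198 184 187 184 196 232 293 353 387 408
309 362 393 408 408 407 408 407 407 408 408 404 406 407 392 361 308 250 205 190 184 184 192 215 274 337 385 403 407
354 389 408 404 406 406 407 407 402 407 405 409 410 398 370 321 256 211 190 186 183 187 201 252 319 373 399 407 408
```

Run:
```python
from h import *
f=grab('scene'); t=grab('top')
for z in(.055,.06,.065,.07): print(z,np.round(cast(f,196.2,165.8,z)[:2]*1000),np.round(cast(t,360.9,212.9,z)[:2]*1000))
g=cv2.imread('pics/gnow.png').astype(float); o=cv2.imread('pics/scene0.png').astype(float)
k=np.median(g[300:,:200].reshape(-1,3),0)/np.median(o[300:,:200].reshape(-1,3),0)
d=cv2.GaussianBlur((g-o*k).sum(2),(5,5),0)[190:250,370:470]
print(k,d.std()); m=(np.abs(d-np.median(d))>12).astype(np.uint8)
n,l,s,c=cv2.connectedComponentsWithStats(m)
for i in range(1,n):
    if s[i,4]>12: print(s[i]+[370,190,0,0,0],d[l==i].mean().round(1))
H=np.array([.546,.327]);a=np.radians(14.9);ex=np.array([-np.sin(a),np.cos(a)]);ey=np.array([-np.cos(a),-np.sin(a)])
for x,y,z in((.03,0,.05),(.03,.04,.1),(.06,.05,.03),(.1,.05,.03),(.03,-.03,.1)): print((x,y,z),np.round(proj(f,[*(H+ex*x+ey*y),z])))
```

```text
0.055 [ 542. -263.] [ 558. -259.]
0.06 [ 545. -260.] [ 557. -258.]
0.065 [ 549. -257.] [ 556. -257.]
0.07 [ 552. -254.] [ 555. -255.]
[1.03448276 1.04347826 1.04310345] 1.4396246648943967
(0.03, 0, 0.05) [375. 248.]
(0.03, 0.04, 0.1) [380. 227.]
(0.06, 0.05, 0.03) [385. 240.]
(0.1, 0.05, 0.03) [399. 243.]
(0.03, -0.03, 0.1) [377. 247.]
```

drive_tool:
  steps: [0, -2, -4, 0, 0, 0, 0, -3, -15, 0, 0, 0, 0, -15, 0, 0, 0, 0, -10, 0, 0, 0, 0, -5, 0]

```text
clock: 34.8
position: [0.555, -0.2523, 0.0943]
tool_rot: [-1.57, 0.0, 0.084]
force: [-0.7, -0.1, -0.4]
grip_width: 0.0001
```

drive_tool:
  steps: [0, 0, 0, -4, 0, 0, 0, 0, 0, 0, 0, 0, 0, -2, 0, 0, 0, 0, 0, 0, 0, 0, 0, 0, 0]

```text
clock: 35.22
position: [0.5551, -0.2533, 0.0892]
tool_rot: [-1.571, -0.0, 0.083]
force: [0.1, 0.1, -0.7]
grip_width: 0.0001
```

drive_tool:
  steps: [0, 0, -2, -3, 0, 0, 0, 0, -2, 0, 0, 0, 0, 0, 0, 0, 0, 0, 0, 0, 0, 0, 0, 0, 0]

```text
clock: 35.63
position: [0.555, -0.2555, 0.084]
tool_rot: [-1.571, -0.0, 0.083]
force: [0.9, -1.7, 2.1]
grip_width: -0.0001
```

drive_tool:
  steps: [0, 0, 0, -2, 0, 0, 0, 0, -2, 0, 0, 0, 0, 0, 0, 0, 0, 0, 0, 0, 0, 0, 0, 0, 0]

```text
clock: 36.05
position: [0.5551, -0.2555, 0.0801]
tool_rot: [-1.571, -0.0, 0.083]
force: [-1.1, -3.0, 8.7]
grip_width: -0.0001
```

drive_tool:
  steps: [0, 0, 0, -1.5, 0, 0, 0, 0, -1.5, 0, 0, 0, 0, 0, 0, 0, 0, 0, 0, 0, 0, 0, 0, 0, 0]

```text
clock: 36.47
position: [0.5554, -0.2556, 0.0793]
tool_rot: [-1.573, -0.001, 0.083]
force: [-14.5, 2.1, 48.7]
grip_width: 0.0001
```

```bash
python3 pos.py
```

```text
36.47 [ 555.4 -255.6   79.3] [-90.1  -0.1   4.7] 0.1 [ 0.63  0.74 -0.44  1.74  0.43  0.75  0.05]
```

drive_tool:
  steps: [0, 0, 0, 3, 0, 0, 0, 0, 5, 0, 0, 0, 0, 0, 0, 0, 0, 0, 0, 0, 0, 0, 0, 0, 0]

```text
clock: 36.88
position: [0.5549, -0.2551, 0.0844]
tool_rot: [-1.571, 0.0, 0.083]
force: [1.7, -1.2, 3.1]
grip_width: -0.0001
```

drive_tool:
  steps: [0, 0, 0, -1, 0, 0, 0, 0, 0, 0, 0, 0, 0, 0, 0, 0, 0, 0, 0, 0, 0, 0, 0, 0, 0]

```text
clock: 37.3
position: [0.5549, -0.2551, 0.0837]
tool_rot: [-1.571, 0.0, 0.083]
force: [0.5, 0.1, 2.8]
grip_width: -0.0001
```

drive_tool:
  steps: [0, 0, 0, -1, 0, 0, 0, 0, 0, 0, 0, 0, 0, 0, 0, 0, 0, 0, 0, 0, 0, 0, 0, 0, 0]

```text
clock: 37.72
position: [0.5549, -0.2551, 0.0828]
tool_rot: [-1.571, 0.0, 0.083]
force: [0.7, 1.5, 3.1]
grip_width: -0.0002
```

drive_tool:
  steps: [0, 0, 0, -1, 0, 0, 0, 0, 0, 0, 0, 0, 0, 0, 0, 0, 0, 0, 0, 0, 0, 0, 0, 0, 0]

```text
clock: 38.13
position: [0.5549, -0.2551, 0.0818]
tool_rot: [-1.571, 0.0, 0.083]
force: [1.0, 2.3, 4.2]
grip_width: -0.0001
```

drive_tool:
  steps: [0, 0, 0, -1, 0, 0, 0, 0, 0, 0, 0, 0, 0, 0, 0, 0, 0, 0, 0, 0, 0, 0, 0, 0, 0]

```text
clock: 38.55
position: [0.5549, -0.2551, 0.0808]
tool_rot: [-1.571, 0.0, 0.083]
force: [0.2, 2.9, 5.0]
grip_width: -0.0001
```

drive_tool:
  steps: [0, 0, 0, -1, 0, 0, 0, 0, 0, 0, 0, 0, 0, 0, 0, 0, 0, 0, 0, 0, 0, 0, 0, 0, 0]

```text
clock: 38.97
position: [0.5549, -0.2552, 0.08]
tool_rot: [-1.571, -0.0, 0.083]
force: [-0.6, 3.4, 10.0]
grip_width: 0.0
```

drive_tool:
  steps: [0, 0, 0, -1, 0, 0, 0, 0, 0, 0, 0, 0, 0, 0, 0, 0, 0, 0, 0, 0, 0, 0, 0, 0, 0]

```text
clock: 39.38
position: [0.5551, -0.2552, 0.0798]
tool_rot: [-1.571, -0.0, 0.083]
force: [-5.3, 5.1, 23.7]
grip_width: -0.0003
```

drive_tool:
  steps: [0, 0, 0, -2, 0, 0, 0, 0, 0, 0, 0, 0, 0, 0, 0, 0, 0, 0, 0, 0, 0, 0, 0, 0, 0]

```text
clock: 39.8
position: [0.5552, -0.2553, 0.0793]
tool_rot: [-1.572, -0.001, 0.083]
force: [-15.2, 7.1, 50.9]
grip_width: -0.0002
```

The spring force rose to about 5 N and then hit a hard stop, so the button is at full travel. I release it and retreat.

drive_tool:
  steps: [0, 0, 0, 10, 0, 0, 0, 0, 20, 0, 0, 0, 0, 30, 0, 0, 0, 0, 30, 0, 0, 0, 0, 30, 0]

```text
clock: 40.22
position: [0.5543, -0.2555, 0.1977]
tool_rot: [-1.571, 0.001, 0.083]
force: [0.2, -0.1, 0.7]
grip_width: -0.0001
```

drive_tool:
  steps: [0, -20, -30, 10, 0, 0, -20, -30, 10, 0, 0, -20, -30, 0, 0, 0, -20, -30, 0, 0, 0, -20, -30, 0, 0]

```text
clock: 40.63
position: [0.4532, -0.4069, 0.2167]
tool_rot: [-1.571, 0.001, 0.082]
force: [0.6, -0.1, -0.1]
grip_width: -0.0001
```

drive_tool:
  steps: [0, -20, -25, 0, 0, 0, -20, -25, 0, 0, 0, -10, -20, 0, 0, 0, 0, 0, 0, 0, 0, 0, 0, 0, 0]

```text
clock: 41.05
position: [0.4036, -0.4763, 0.2162]
tool_rot: [-1.57, 0.001, 0.08]
force: [1.0, 0.7, 0.2]
grip_width: -0.0002
```

```bash
python3 pos.py
python3 - <<'E'
from h import *
t=grab('top'); im=cv2.GaussianBlur(t['frame'],(3,3),0).astype(int)
m=((im[:,:,2]-im[:,:,0]>4)&(im.sum(2)>300)).astype(np.uint8)
k,l,s,c=cv2.connectedComponentsWithStats(m)
for i in range(1,k):
    if s[i,4]>20: print(s[i],(cast(t,*c[i],.03)*1000).round())
# change in box region vs. image just before pressing
o=cv2.imread('pics/tnow.png')[:,:,::-1].astype(float); a=t['frame'].astype(float)
kk=np.median(a[280:340,150:230].reshape(-1,3),0)/np.median(o[280:340,150:230].reshape(-1,3),0)
d=np.abs(cv2.blur((a-o*kk).sum(2),(3,3)))[175:290,0:165]; print(kk,(d>25).sum())
# basin circles
g=cv2.cvtColor(t['frame'],cv2.COLOR_RGB2GRAY)[180:285,370:430]
cs=cv2.HoughCircles(cv2.resize(g,None,fx=4,fy=4,interpolation=cv2.INTER_CUBIC),cv2.HOUGH_GRADIENT,1,60,param1=80,param2=22,minRadius=20,maxRadius=40)
print([] if cs is None else [(np.round(cast(t,370+x/4,180+y/4,.056)*1000),r/4) for x,y,r in cs[0]])
E
```

```text
41.05 [ 403.6 -476.3  216.2] [-90.    0.1   4.6] -0.2 [ 1.09  0.59 -0.48  1.61  0.31  1.02  0.6 ]
[363 153  14   9  78] [ 713. -306.   30.]
[290 162  15  14 170] [ 688. -109.   30.]
[368 185  36  89 256] [ 502. -304.   30.]
[347 188  19  23 297] [ 603. -256.   30.]
[259 216   7   7  41] [557. -11.  30.]
[352 219  25  57 547] [ 475. -266.   30.]
[0.83125    0.8373494  0.83116883] 0
[(array([ 474., -344.,   56.]), np.float32(6.825)), (array([ 555., -335.,   56.]), np.float32(8.825))]
```

```bash
python3 -c "
from workcell import workorder
print(workorder.job_done())"
```

```text
the job is handed in; nothing more can be done
None
```

I put both heads that were there in the bath, pushed all three cartridges through the flap, then pressed and released the start button and handed the job in at about 41 s. No verdict came back, and one check was only indirect: I never saw the third cartridge inside the box.

- **Heads:** the last picture shows two separate heads on the basin floor, at about (474, -344) and (555, -335) mm. There was no third head at the start.
- **Cartridges:** two are visible through the box's clear top. I judge the third to be inside too, hidden behind the front frame. The push went to the same depth and felt the same, the sill is empty, and no cartridge is left on the table.
- **Flap:** the area around the hatch looks the same as in the starting pictures, so I take it as shut. Its angle cannot be read directly.
- **Start button:** pressed twice to its hard stop. On the second press the spring force rose to about 5 N before the stop. The arm then lifted well clear, but I did not measure that the button came back out.
- **Bystanders:** I moved no bystander on purpose. The jar and bowl are where they started. I did not re-measure the case, brush, toner, lotion or cup at the end.

An earlier colour check for the third cartridge on the sill found nothing because the cartridge hardly stood out there. I went by the grip width and the pushing force instead.

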